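# Dock a side-entry specimen holder in the pumping station

### The job

Dock the loose specimen holder in the empty port of the pumping station. Lift it off its rest by the slim barrel, slide it partway into the port and let go, then take a fresh hold on the handle behind the collar and press it gently but fully home, until the catch pin keeps it there with the collar against the port; then let go of it. Never force it, do not drop it, and leave everything else on the desk where it is.

Things in the scene. Friction and masses are not known exactly. Their poses are not given: they have to be found in the camera images.
- holder: Loose side-entry specimen holder, 0.23 to 0.36 kg, 258 mm long, at first lying level on the rest, axis 55 mm above the desk. Origin on its axis in the collar's front face, +x towards the nose. Along x in mm: cone 170 to 145, steel barrel 14 mm thick 145 to 0 (groove at 12 to 24), collar 30 mm across 0 to -6, aluminium grip 22 mm thick -6 to -72, black knob 28 mm across -72 to -88.
- holder_balance (a point): The holder's balance point on the barrel's axis, 40 mm ahead of the collar; the place to lift it by.
- holder_grip (a point): Middle of the handle's grip on the holder's axis, 39 mm behind the collar's front face; 22 mm thick, 66 mm long.
- holder_nose (a point): Tip of the brass nose cone, 170 mm ahead of the collar, 6 mm across, widening to the 14 mm barrel over 25 mm. Home is the collar against the tube's mouth. A black-knobbed spring plunger, 20 mm behind the mouth and 43 mm above the axis, presses its pin on the barrel: sliding drags with 3 to 9 N, and a holder let go 60 mm deep or more stays, its handle drooping up to 7 mm.
- port: Empty port of the pumping station: a level steel tube, 40 mm across, clamped in a flange on the front of a white cabinet (290 mm wide, 145 mm high). Origin on the bore's axis, 105 mm above the desk and 48 mm out from the cabinet's front; +x level into the bore. The tube is clamped by hand: its mouth stands there or up to 10 mm nearer or farther along x. Bore 15.2 mm wide. Fixed for the run.
- poppet (a joint): How far (m) the nose has pushed the sprung poppet at the bore's far end: 0 until the last 10 mm, 0.010 with the collar against the tube. It adds 5 N rising to 9 N to the push. The plunger's pin drops into the groove only when the collar is within 0.6 mm of the tube, and keeps it within 1 mm; let go sooner, the holder is pushed back out some 10 mm. Over 25 N of the collar on the tube does harm.
- full_port: The station's other port, alike, 100 mm beside the empty one (on either side), with a second holder already home in it: its collar and handle stick out 88 mm towards the desk. Origin and axes as for the empty port. Fixed.
- rest: Fixed bench rest under the holder: base 215 x 56 x 10 mm and two uprights 12 mm thick with V notches, up to 62 mm high, 85 mm along its +x (under the barrel) and 85 mm along its -x (under the grip). Origin under the middle of the base, +x along the lying holder towards its nose. Between the uprights the holder can be gripped from above.
- tube0: Clear specimen tube with an amber foot, standing, 22 mm in diameter, 52 mm high, origin under its foot. A bystander, to be left where it is.
- tube1: Clear specimen tube with an amber foot, standing, 22 mm in diameter, 52 mm high, origin under its foot. A bystander, to be left where it is.
- tube2: Clear specimen tube with an amber foot, standing, 22 mm in diameter, 52 mm high, origin under its foot. A bystander, to be left where it is.
- tube3: Clear specimen tube with an amber foot, standing, 22 mm in diameter, 52 mm high, origin under its foot. A bystander, to be left where it is.
- pot: Clear round pot on an amber base, 42 mm in diameter, 34 mm high, origin underneath. A bystander, to be left where it is.
- stub_box: Blue box with a clear lid, 100 x 60 x 26 mm, origin underneath. A bystander, to be left where it is.
- mouse: Black computer mouse, 105 x 58 x 29 mm, origin underneath. A bystander, to be left where it is.
- tweezers: Steel tweezers lying flat, about 130 mm long, origin underneath near the middle. A bystander, to be left where it is.

How it is judged:
By the outcome, as a careful person would: the job done as asked, in the order asked, and still so for the second after the job is handed in, with the robot touching nothing.
It also fails if it takes over 72 s, if anything falls off the work surface, if the arm or the gripper's body presses on something with over 40 N, if the wrist force passes 120 N, or if a joint passes its speed limit or range.

### The arm

A 6-joint arm with a two-finger parallel gripper is mounted at the origin on the work surface. World frame = base frame: x ahead of the robot, y to its left, z up, the work surface at z = 0. Lengths are in m, angles in rad, forces in N, time in s.
With the tool pointing down it reaches from about 0.35 to 0.975 m from the base axis. Payload 4.9 kg.
Tool frame: the origin (TCP) lies on the front face of the gripper's body, between the roots of the fingers; the fingertips stand 73 mm ahead of it and the grasp point (between the pads) lies 54 mm ahead of it (tip_extent is the distance from the TCP to the fingertips, in m); y points along the fingers, x is the direction in which the jaws open and shut, and the axes are right-handed (so a half turn about y gives the same grasp; the last joint's range is limited). The gripper opens to 85 mm and grips with 20 to 120 N. Pads are 22 mm wide; open, the fingers measure 114 mm over their backs; the gripper's body (76 mm by 85 mm) begins 54 mm behind the grasp point. The pads swing forward as they close: fully open they stand 13 mm farther back than shut.
Start: joints at [1.023, 0.053, 1.613, -0, 1.476, -0.119], TCP at [0.26, 0.568, 0.304] pointing down, gripper open.
Joint ranges: [-3.01, 3.01], [-1.01, 2.22], [0.06, 2.58], [-1.02, 4.17], [0.09, 2.62], [-3.14, 3.14]. Speed limits (rad/s): [2.57, 2.57, 3.14, 3.14, 3.14, 3.14].

### API

Orientations are given as a unit quaternion [w, x, y, z].
In Python, from plant import state, grab_frame, camera_info, job_done, tip_extent gives the robot as it stands.
- The arm moves only by the tool carry_out, never from a script. Its argument "rows" is a list that holds one entry, the list of rows, each a list of 7 numbers: the turn, a rotation vector about the world's x, y, z as a fraction of full scale, then the shift along the world's x, y, z as a fraction of full scale, then the finger opening in mm, from 0 to 85.4. A call has 1 to 5 rows; each row shifts and turns the commanded pose from where the row before left it; what a row does not reach is not made up. Full scale, the value 1, is 40 mm for a shift and 4 degrees for a turn. A row lasts 1/10 s, in which the tool goes at most 50 mm and 8.59 degrees, less where a joint would pass 70% of its speed; a pose out of reach is approached as far as the arm can. A call with a number of a shift or a turn outside -1 to 1 is refused whole. A call with a gripper value outside its range is refused whole. The fingers move at their own pace and stop on an object; the grip force is fixed at half the most. Time passes only in rows, so rows that do not move let the fingers close. It gives the time, the measured TCP pose, the force and the opening at its end, in the units of the state.
- state(): the state, without advancing time (a new reading comes with each control period).
- grab_frame(name): name is "scene" or "top" or "wrist"; returns the picture (400x640x3 uint8, blue, green, red); there is no depth.
- camera_info(name): a dict with "intrinsics" (3x3 intrinsics, pixels), "k1" (the pictures are not rectified: a ray, as slopes to the right and down, at radius r is drawn at 1 + k1 r^2 times it, then the intrinsics apply), "xyz" and "rotation" of the camera in the world; the wrist camera has in their place "tool_from_camera" (4x4, takes a point from camera to tool coordinates, whose origin is the TCP and whose axes are the tool frame's). Camera axes: x right, y down, z forward; pixel columns grow to the right and rows downward; lengths in m; the calibration is good to about 2 mm. A picture is of the moment at which its call begins: read the wrist's pose just before it. camera_info takes no time and is no camera call.
- job_done(): hands the job in, once; it reports no verdict.
The state is a dict: "time": time; "joint_pos": joint angles; "joint_vel": joint speeds; "joint_efforts": joint torques, N m; "tool_pos": TCP position; "tool_rot": TCP orientation; "contact_force": force on the tool from outside, world axes, zero at the start; "ft_torque": the same for the moment, N m; "gripper_width": opening from 0.0 (shut) to 1.0 (fully open).
Only numpy, scipy, OpenCV 4.12 (cv2) and the standard library are available. Lean on these libraries where they do the work, as an engineer would, in place of code of your own. Each camera call takes 0.05 s, during which the arm holds its last target.

## Working session

There is one attempt and no reset: what is moved stays moved. The work goes in short steps, Python scripts to look and compute and a tool call to move; the robot and the scene stay as the last step left them, time stands still between calls to the robot, and variables do not carry over. Pictures are saved under pics/ and viewed, and the job is handed in when it is done.

Besides the shell and the picture viewer there is one more tool, called after "Request:" in YAML: its name, and indented under it one key for each argument. carry_out: Moves the arm, as the interface text tells. Shift numbers are shares of 40 mm and turn numbers shares of 4 degrees, none past 1 either way. Its arguments: {"type":"object","properties":{"rows":{"type":"array"}},"required":["rows"]}

```bash
ls; mkdir -p pics
python3 - <<'E'
from plant import *
import cv2,numpy as np
np.set_printoptions(precision=4,suppress=True)
print(state())
for n in ["scene","top","wrist"]:
    print(n,camera_info(n))
    cv2.imwrite(f"pics/{n}0.png",grab_frame(n))
E
```

```text
pics
{'time': 0.0, 'joint_pos': array([ 1.023 ,  0.0534,  1.6143,  0.    ,  1.476 , -0.119 ]), 'joint_vel': array([ 0.0012, -0.0001, -0.0009,  0.0011, -0.0004, -0.0008]), 'joint_efforts': array([ -0.0009, -39.3702, -37.0169,  -0.0003,   0.0071,   0.    ]), 'tool_pos': array([0.2596, 0.568 , 0.3027]), 'tool_rot': array([-0.5946,  0.5952,  0.3815, -0.3828]), 'contact_force': array([ 0.4934, -0.0624, -0.091 ]), 'ft_torque': array([-0.0343,  0.045 , -0.0022]), 'gripper_width': 0.9984876777005056}
scene {'intrinsics': array([[377.0194,   0.    , 319.242 ],
       [  0.    , 377.0194, 194.1172],
       [  0.    ,   0.    ,   1.    ]]), 'k1': 0.004976258471365279, 'xyz': array([1.1855, 0.0172, 0.7337]), 'rotation': array([-0.2587,  0.614 ,  0.6892, -0.2848])}
top {'intrinsics': array([[362.5003,   0.    , 319.535 ],
       [  0.    , 362.5003, 202.8434],
       [  0.    ,   0.    ,   1.    ]]), 'k1': -0.01766605130495039, 'xyz': array([ 0.4577, -0.0601,  1.0929]), 'rotation': array([ 0.0399, -0.6982,  0.7135, -0.0426])}
wrist {'intrinsics': array([[306.087 ,   0.    , 326.8485],
       [  0.    , 306.087 , 192.1778],
       [  0.    ,   0.    ,   1.    ]]), 'k1': -0.03581148778539237, 'tool_from_camera': array([[ 1.    , -0.0009,  0.0006,  0.0003],
       [-0.0008, -0.2822,  0.9594, -0.0705],
       [-0.0007, -0.9594, -0.2822,  0.0708],
       [ 0.    ,  0.    ,  0.    ,  1.    ]])}
```

View pics/scene0.png

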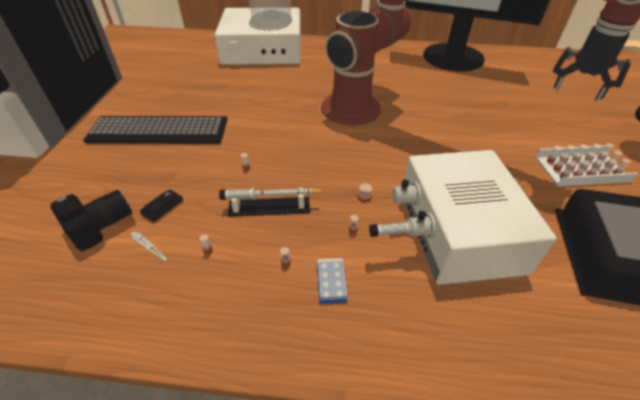

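View pics/top0.png

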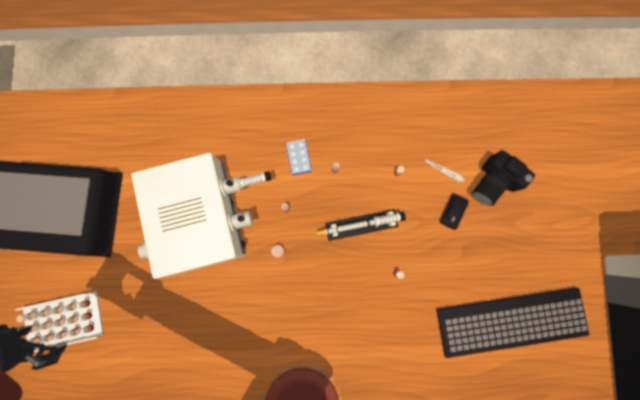

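View pics/wrist0.png

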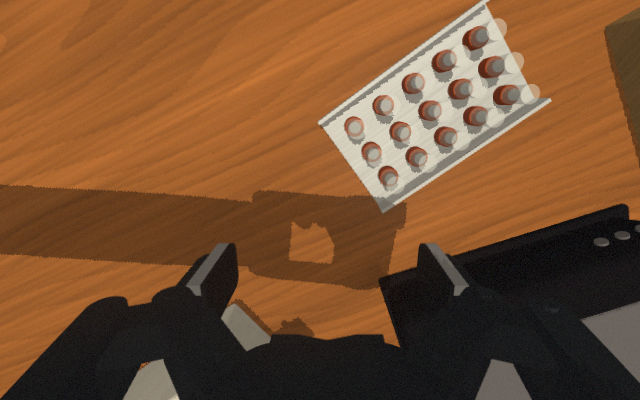

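```bash
cat > h.py <<'E'
from plant import *
import cv2,numpy as np
from scipy.spatial.transform import Rotation as R
np.set_printoptions(precision=4,suppress=True)
def Rq(q): return R.from_quat(np.r_[q[1:],q[0]]).as_matrix()
def cam(n,s=None):
    c=camera_info(n)
    if n=="wrist":
        T=c["tool_from_camera"]; s=s or state(); A=Rq(s["tool_rot"])
        return c["intrinsics"],c["k1"],A@T[:3,:3],np.array(s["tool_pos"])+A@T[:3,3]
    return c["intrinsics"],c["k1"],Rq(c["rotation"]),np.array(c["xyz"])
def proj(C,p):
    K,k,A,t=C; q=(np.atleast_2d(p)-t)@A; s=q[:,:2]/q[:,2:]; s=s*(1+k*(s**2).sum(1,keepdims=True))
    return s*K[0,0]+K[:2,2]
def ray(C,uv):
    K,k,A,t=C; d=(np.array(uv,float)-K[:2,2])/K[0,0]; s=d.copy()
    for _ in range(20): s=d/(1+k*(s@s))
    return t,A@np.r_[s,1]
def onz(C,uv,z):
    t,d=ray(C,uv); return t+d*(z-t[2])/d[2]
def tri(obs):
    M=np.zeros((3,3));b=np.zeros(3)
    for C,uv in obs:
        t,d=ray(C,uv); d/=np.linalg.norm(d); P=np.eye(3)-np.outer(d,d); M+=P;b+=P@t
    p=np.linalg.solve(M,b); return p,[np.round(proj(C,p)[0]-uv,2) for C,uv in obs]
def crop(img,x0,y0,x1,y1,f,name):
    c=cv2.resize(img[y0:y1,x0:x1],None,fx=f,fy=f,interpolation=cv2.INTER_CUBIC); cv2.imwrite(name,c)
E
python3 - <<'E'
from h import *
s=cv2.imread("pics/scene0.png");t=cv2.imread("pics/top0.png")
crop(s,210,140,450,260,3.3,"pics/s1.png")
crop(t,210,130,420,290,3.8,"pics/t1.png")
E
```

```text
(no output)
```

View pics/s1.png

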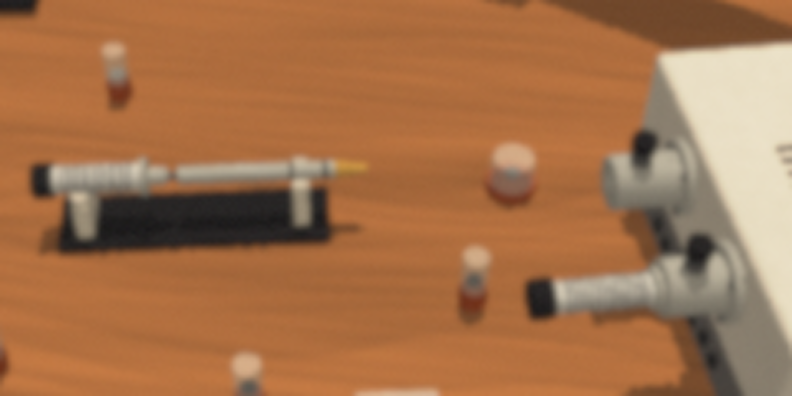

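View pics/t1.png

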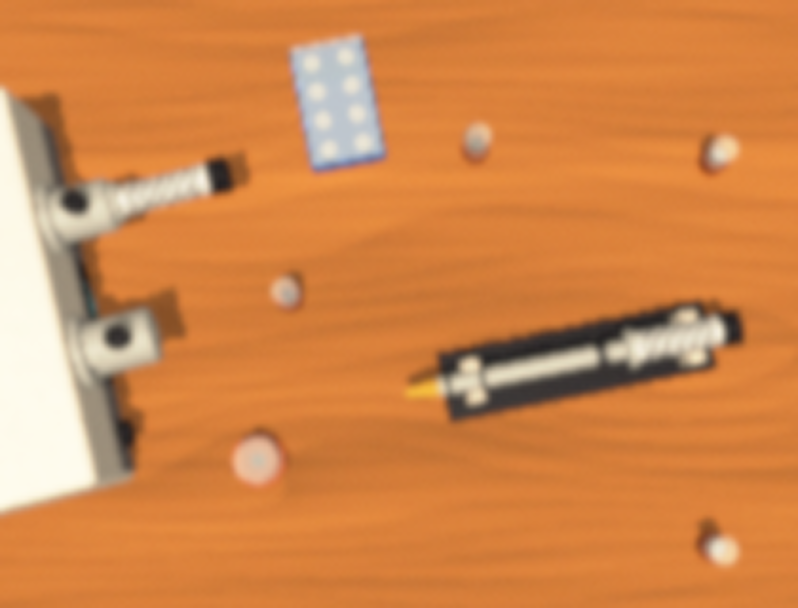

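Run:
```python
from h import *
S=cam("scene");T=cam("top")
s=lambda x,y:(S,(210+x/3.3-.35,140+y/3.3-.35)); t=lambda x,y:(T,(210+x/3.8-.4,130+y/3.8-.4))
for n,a,b in [("nose",s(367,167),t(405,391)),("knobend",s(33,180),t(742,327)),("collar",s(141,176),t(628,345)),
 ("port plunger top",s(645,138),t(117,338)),("full plunger top",s(701,243),t(74,201)),("full knob end c",s(529,300),t(232,174)),("mouth c",s(608,181),t(160,333)),
 ("tubeA top",s(476,257),t(287,291)),("pot top",s(514,156),t(257,460))]:
    print(n,*tri([a,b]))
```

```text
nose [ 0.4942 -0.053   0.0592] [array([-0.4, -0. ]), array([-0.36,  0.04])]
knobend [ 0.5366 -0.3079  0.0568] [array([-0.65, -0.06]), array([-0.55,  0.14])]
collar [ 0.5252 -0.223   0.0596] [array([0.29, 0.02]), array([ 0.25, -0.06])]
port plunger top [0.5319 0.1444 0.1463] [array([-0.61,  0.04]), array([-0.54,  0.  ])]
full plunger top [0.6282 0.1748 0.1469] [array([-0.77,  0.05]), array([-0.61, -0.02])]
full knob end c [0.653  0.0701 0.1051] [array([-0.75,  0.01]), array([-0.58,  0.02])]
mouth c [0.5379 0.1231 0.1075] [array([-1.12,  0.06]), array([-0.97,  0.02])]
tubeA top [0.5721 0.0355 0.0526] [array([-0.6 ,  0.01]), array([-0.5 ,  0.04])]
pot top [0.4451 0.0613 0.0374] [array([-0.6 ,  0.02]), array([-0.55,  0.04])]
```

Run:
```python
from h import *
s=state(); print(Rq(s["tool_rot"]))
S=cam("scene");T=cam("top")
a=np.deg2rad(99.5)
h=np.array([np.cos(a),np.sin(a),0])
for sg in (1,-1):
    z=sg*h; y=np.array([0,0,-1.]); x=np.cross(y,z)
    D=np.c_[x,y,z]@Rq(s["tool_rot"]).T
    print(sg,np.rad2deg(R.from_matrix(D).as_rotvec()))
```

```text
[[ 0.4158 -0.0008 -0.9095]
 [ 0.9095 -0.0014  0.4158]
 [-0.0016 -1.      0.0002]]
1 [  0.048   -0.0824 -55.9326]
-1 [  0.097    0.0566 124.0674]
```

Request:
carry_out:
  rows:
    - [[0,0,-1,0.325,-0.93,0.2,85],[0,0,-1,0.325,-0.93,0.2,85],[0,0,-1,0.325,-0.93,0.2,85],[0,0,-1,0.325,-0.93,0.2,85],[0,0,-1,0.325,-0.93,0.2,85]]

```text
time: 0.65
tool_pos: [0.3249, 0.3809, 0.3438]
tool_rot: [-0.652, 0.653, 0.272, -0.272]
contact_force: [1.1, -0.4, 0.7]
gripper_width: 0.994
```

Request:
carry_out:
  rows:
    - [[0,0,-1,0.325,-0.93,0,85],[0,0,-1,0.325,-0.93,0,85],[0,0,-1,0.325,-0.93,0,85],[0,0,-1,0.325,-0.93,0,85],[0,0,-1,0.325,-0.93,0,85]]

```text
time: 1.15
tool_pos: [0.3899, 0.1949, 0.3437]
tool_rot: [-0.69, 0.69, 0.155, -0.155]
contact_force: [1.1, 0.8, 0.2]
gripper_width: 0.995
```

Request:
carry_out:
  rows:
    - [[0,0,-1,0.325,-0.93,0,85],[0,0,-1,0.325,-0.93,0,85],[0,0,-1,0.325,-0.93,0,85],[0,0,-1,0.325,-0.93,0,85],[0,0,0,0,0,0,85]]

```text
time: 1.65
tool_pos: [0.4425, 0.0442, 0.3435]
tool_rot: [-0.704, 0.705, 0.055, -0.056]
contact_force: [0.3, 1.4, 0.9]
gripper_width: 0.995
```

```bash
cat > snap.py <<'E'
import sys
from h import *
import pickle
n=sys.argv[1]
s=state(); f=grab_frame("wrist"); cv2.imwrite(f"pics/{n}.png",f); pickle.dump(dict(s),open(f"pics/{n}.pkl","wb"))
print(s["tool_pos"],s["contact_force"])
E
python3 snap.py w1
```

```text
[0.4425 0.0442 0.3435] [0.2657 1.3996 0.9074]
```

View pics/w1.png

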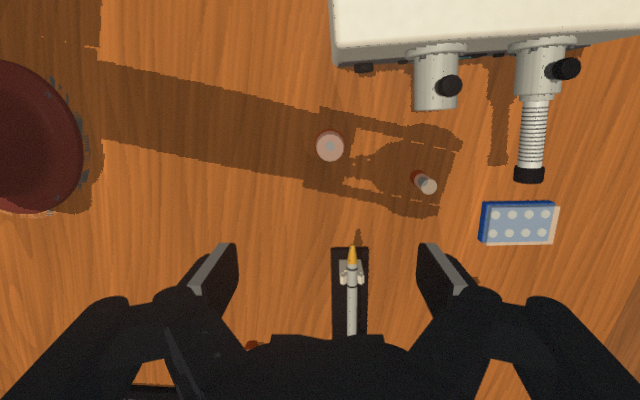

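Request:
carry_out:
  rows:
    - [[0,0,0,1,-0.15,-0.3,85],[0,0,0,1,-0.15,-0.3,85],[0,0,0,0.5,-0.15,-0.3,85],[0,0,0,0,0,0,85]]

```text
time: 2.1
tool_pos: [0.5422, 0.0304, 0.305]
tool_rot: [0.705, -0.704, -0.057, 0.06]
contact_force: [-0.1, 0.1, -1.3]
gripper_width: 0.995
```

```bash
python3 snap.py w2
```

```text
[0.5422 0.0304 0.305 ] [-0.0945  0.0949 -1.329 ]
```

Request:
carry_out:
  rows:
    - [[0,0,0,0,-1,0,85],[0,0,0,0,-1,0,85],[0,0,0,0,-1,0,85],[0,0,0,-0.5,-1,0,85],[0,0,0,0,0,0,85]]

```text
time: 2.65
tool_pos: [0.52, -0.1327, 0.3089]
tool_rot: [-0.704, 0.705, 0.057, -0.057]
contact_force: [-1.3, -0.0, -0.5]
gripper_width: 0.997
```

```bash
python3 snap.py w3
```

```text
[ 0.52   -0.1327  0.3089] [-1.2714 -0.0375 -0.4827]
```

View pics/w2.png

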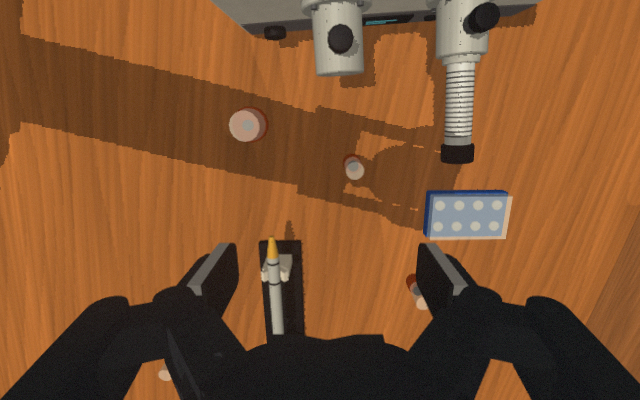

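View pics/w3.png

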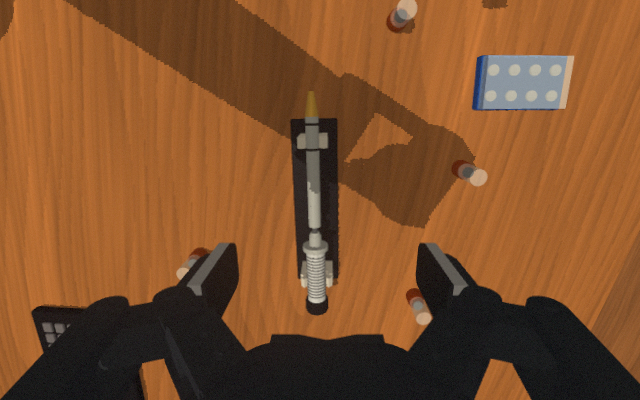

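Run:
```python
from h import *
a=cv2.imread("pics/w1.png");b=cv2.imread("pics/w2.png");c=cv2.imread("pics/w3.png")
crop(a,400,25,600,190,4,"pics/w1z.png")
crop(b,300,0,500,165,4,"pics/w2z.png")
crop(c,280,85,350,320,2.5,"pics/w3z.png")
```

```text
(no output)
```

View pics/w1z.png

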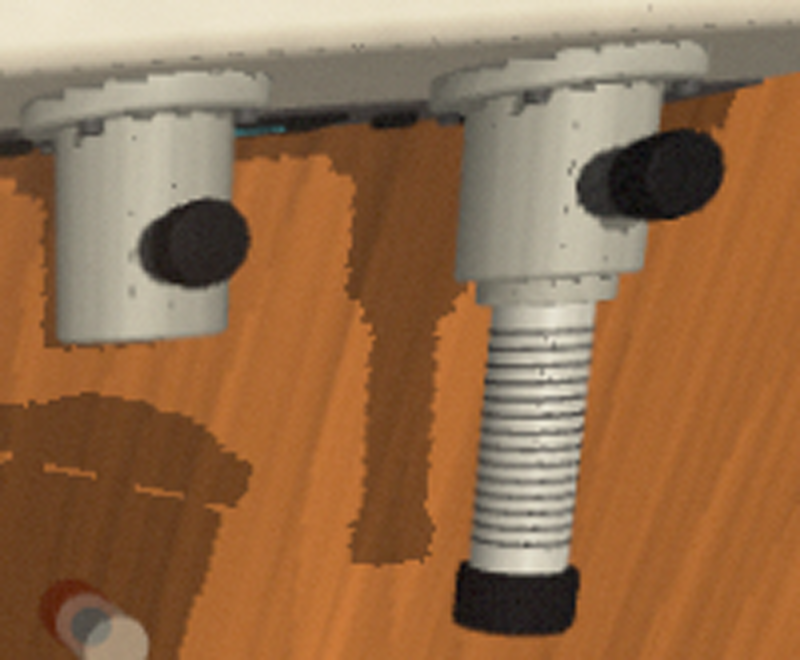

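View pics/w2z.png

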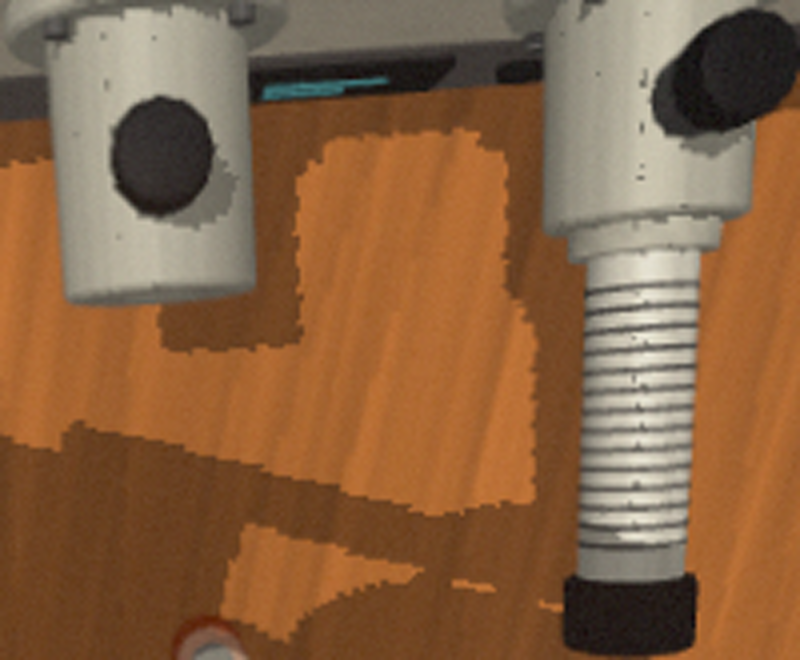

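View pics/w3z.png

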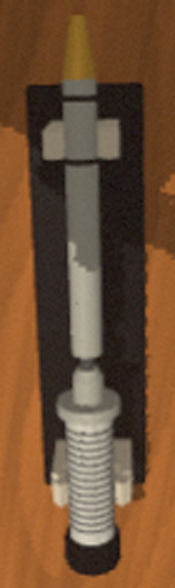

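```bash
cat > fit.py <<'E'
from h import *
import pickle
from scipy.optimize import least_squares
L=lambda n:pickle.load(open(f"pics/{n}.pkl","rb"))
C1=cam("wrist",L("w1"));C2=cam("wrist",L("w2"));C3=cam("wrist",L("w3"))
w1=lambda x,y:(400+(x+.5)/4-.5,25+(y+.5)/4-.5); w2=lambda x,y:(300+(x+.5)/4-.5,(y+.5)/4-.5)
w3=lambda x,y:(280+(x+.5)/2.5-.5,85+(y+.5)/2.5-.5)
def dist(C,uv,P,D):
    t,d=ray(C,uv); n=np.cross(d,D); return (P-t)@n/np.linalg.norm(n)
E=[]
def add(C,f,off,r,left,right):
    for p in left: E.append((C,f(*p),off,r,-1))
    for p in right: E.append((C,f(*p),off,r,1))
add(C1,w1,0,.02,[(57,160),(57,320)],[(232,130),(228,320)])
add(C1,w1,.1,.02,[(463,140),(458,260)],[(660,100),(643,255)])
add(C1,w1,.1,.011,[(489,320),(472,550)],[(594,320),(570,550)])
add(C2,w2,0,.02,[(52,80),(66,290)],[(243,60),(255,275)])
add(C2,w2,.1,.02,[(546,60),(545,215)],[])
add(C2,w2,.1,.011,[(585,290),(579,550)],[(698,290),(688,550)])
def port(p):
    yaw,x0,z=p; D=np.array([np.cos(yaw),np.sin(yaw),0]); N=np.array([np.sin(yaw),-np.cos(yaw),0]); return D,N,np.array([x0,.12,z])
def res(p,full=False):
    D,N,P=port(p); o=[]
    for C,uv,off,r,s in E:
        o.append(abs(dist(C,uv,P+off*N,D))-r)
    return np.array(o)*1e3
if __name__=="__main__":
    f=least_squares(res,[1.87,.53,.105]); print("port yaw",np.rad2deg(f.x[0]),f.x[1:]); print(f.fun.round(2))
    J=f.jac; print("sd",np.sqrt(np.diag(np.linalg.inv(J.T@J))))
    D,N,P=port(f.x)
    # mouth: overlay residual for rim
    import sys
    for C,fn,nm,pts in((C1,w1,"w1",[(58,338),(140,344),(226,330)]),(C2,w2,"w2",[(66,297),(160,305),(256,283)])):
        th=np.linspace(0,2*np.pi,400)
        def g(m):
            c=P+m[0]*D+.02*(np.cos(th)[:,None]*N+np.sin(th)[:,None]*[0,0,1]); q=proj(C,c)
            o=[]
            for p in pts:
                u=np.array(fn(*p)); k=abs(q[:,0]-u[0])<.8; o.append((q[k,1].max() if k.any() else q[:,1].max())-u[1])
            return np.array(o)
        m=least_squares(g,[0.003],diff_step=.05); print(nm,"mouth at",P+m.x[0]*D,m.x,m.fun)
    # plunger tops
    print("plunger E",*tri([(C1,w1(208,242)),(C2,w2(163,155))])); print("plunger F",*tri([(C1,w1(684,172)),(C2,w2(752,62))]))
    # holder
E
python3 fit.py
```

```text
port yaw 103.75698022908297 [0.539 0.105]
[-0.56 -0.19 -0.26 -0.12 -0.18 -0.87 -0.27 -0.5   0.3  -0.25 -0.    0.08
 -0.7  -0.17 -1.21 -0.69 -0.4  -0.5   0.25  0.19 -0.27  0.16]
sd [0.007  0.0005 0.0011]
w1 mouth at [0.5375 0.1263 0.105 ] [0.0065] [ 0.9267 -1.1979  0.3286]
w2 mouth at [0.5373 0.1271 0.105 ] [0.0073] [ 0.7275 -1.4424  0.6357]
plunger E [0.5329 0.1452 0.1458] [array([-0.18,  0.34]), array([ 0.16, -0.44])]
plunger F [0.6286 0.1763 0.1468] [array([ 0.1, -0.1]), array([-0.1 ,  0.14])]
```

Run:
```python
from fit import *
a=onz(C1,w1(0,73),.145);b=onz(C1,w1(800,20),.145); print(a,b,np.rad2deg(np.arctan2(*(b-a)[1::-1]))+90, "N yaw")
# holder edges in w3 (crop 2.5)
E2=[]
for p,r in [((66,190),.007),((72,340),.007),((97,190),.007),((102,340),.007),((68,430),.011),((71,520),.011),((112,430),.011),((113,520),.011)]:
    E2.append((C3,w3(*p),r))
def r2(p):
    yaw,x0,z=p; D=np.array([np.cos(yaw),np.sin(yaw),0]);P=np.array([x0,-.18,z])
    return np.array([abs(dist(C,u,P,D))-r for C,u,r in E2])*1e3
f=least_squares(r2,[1.74,.52,.055]);print(np.rad2deg(f.x[0]),f.x[1:],f.fun.round(2)); J=f.jac; print("sd",np.sqrt(np.diag(np.linalg.inv(J.T@J))))
for n,p in [("nose",(78,16)),("collarfront",(89,397)),("knobend",(92,572)),("groove f",(87,355))]:
    print(n,onz(C3,w3(*p),.055))
# nose stereo
print(tri([(C1,(353,245)),(C2,(271,236)),(C3,w3(78,15))]))
```

```text
[0.483  0.1703 0.145 ] [0.6441 0.2094 0.145 ] 103.63988846766317 N yaw
100.20258789773835 [0.5132 0.0365] [ 0.19  0.02 -0.15  0.37 -0.28  0.13  0.19 -0.35]
sd [0.0056 0.0008 0.0132]
nose [ 0.4921 -0.0537  0.055 ]
collarfront [ 0.5216 -0.2198  0.055 ]
knobend [ 0.5374 -0.3155  0.055 ]
groove f [ 0.5176 -0.1991  0.055 ]
(array([ 0.4922, -0.053 ,  0.0571]), [array([-0.43, -0.22]), array([0.39, 0.51]), array([ 0.08, -0.33])])
```

Run:
```python
from h import *
s=state(); print(s["tool_pos"])
def need(yaw):
    a=np.deg2rad(yaw); z=np.array([np.cos(a),np.sin(a),0]); y=np.array([0,0,-1.]); x=np.cross(y,z)
    return np.rad2deg(R.from_matrix(np.c_[x,y,z]@Rq(s["tool_rot"]).T).as_rotvec())
print(need(100.1),need(103.75))
print((np.array([.5146,-.1804,.109])-s["tool_pos"])/.04)
```

```text
[ 0.5208 -0.1309  0.309 ]
[0.0017 0.072  0.8104] [-0.0006  0.072   4.4604]
[-0.1543 -1.2366 -4.9988]
```

Request:
carry_out:
  rows:
    - [[0,0,0.2,-0.15,-0.64,-1,85],[0,0,0,0,-0.6,-1,85],[0,0,0,0,0,-1,85],[0,0,0,0,0,-0.5,85],[0,0,0,0,0,0,85]]

```text
time: 3.2
tool_pos: [0.5139, -0.1772, 0.1643]
tool_rot: [0.706, -0.703, -0.062, 0.066]
contact_force: [0.2, 0.6, -0.2]
gripper_width: 0.997
```

```bash
python3 snap.py w4; python3 -c "
from h import *
print((np.array([.5146,-.1804,.109])-state()['tool_pos'])*1e3)"
```

```text
[ 0.5139 -0.1772  0.1643] [ 0.1509  0.5956 -0.2005]
[ -0.7365  -2.4487 -57.9799]
```

View pics/w4.png

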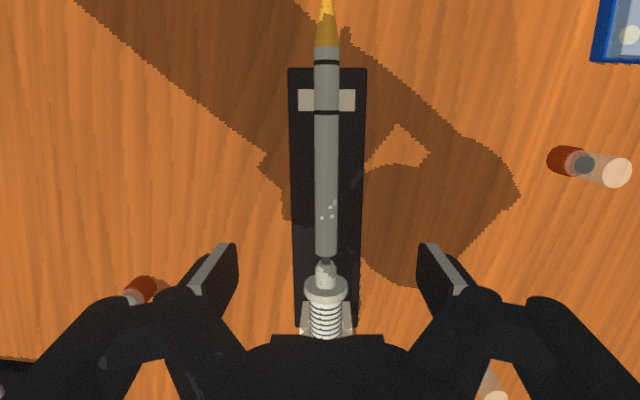

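Run:
```python
from fit import *
a=cv2.imread("pics/w4.png"); crop(a,280,0,380,340,2.3,"pics/w4z.png")
g=cv2.cvtColor(a,cv2.COLOR_BGR2GRAY)
for r in (130,160,190,240): print(r,g[r,308:348])
C4=cam("wrist",L("w4"))
print(tri([(C3,w3(88,355)),(C4,(326,257))]), onz(C4,(326,289),.066), onz(C4,(326,257),.055), onz(C4,(326.5,112),.055))
```

```text
130 [ 30  30  35  34  33  33  90 109 114 117 118 121 119 121 120 124 123 122
 123 122 119 122 118 119 120 120 116 115 111 106  75  41  31  32  35  32
  32  34  31  35]
160 [ 29  35  33  35  31  32  73 102 112 119 119 117 120 118 121 122 124 121
 122 120 119 120 120 119 119 118 117 116 112  95  59  29  31  33  31  29
  33  28  28  30]
190 [ 37  32  32  32  28  34  58  97 111 117 117 119 118 119 120 122 122 122
 120 117 118 120 120 121 116 116 115 115 109  84  46  33  31  31  30  30
  35  30  31  27]
240 [ 48  47  41  43  42  44  51  94 115 119 122 119 120 120 122 122 122 121
 121 123 120 120 120 120 118 115 111 111  94  53  31  33  29  28  26  32
  31  37  26  30]
(array([ 0.517 , -0.1915,  0.0735]), [array([-0.48,  0.21]), array([ 0.89, -0.38])]) [ 0.5213 -0.2181  0.066 ] [ 0.5182 -0.2016  0.055 ] [ 0.5021 -0.1113  0.055 ]
```

View pics/w4z.png

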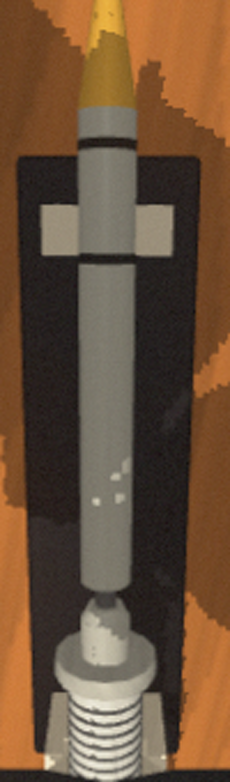

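Run:
```python
from fit import *
a=cv2.imread("pics/w4.png"); g=cv2.cvtColor(a,cv2.COLOR_BGR2GRAY).astype(float)
C4=cam("wrist",L("w4"));E2=[]
for r in list(range(120,250,5)):
    v=g[r,308:348]; k=np.arange(308,348)
    i=np.where(v>76)[0]; i=i[(i>3)&(i<35)]; l,h=i[0],i[-1]
    xl=k[l]-(v[l]-76)/(v[l]-v[l-1]); xr=k[h]+(v[h]-76)/(v[h]-v[h+1])
    E2+= [(C4,(xl,r)),(C4,(xr,r))]
for zfix in (None,.055):
    def r2(p):
        yaw,x0,z,pit=p; z=zfix or z; D=np.array([np.cos(yaw)*np.cos(pit),np.sin(yaw)*np.cos(pit),np.sin(pit)]);P=np.array([x0,-.15,z])
        return np.r_[[abs(dist(C,u,P,D))*1e3-7 for C,u in E2],pit*3000*1]
    f=least_squares(r2,[1.74,.51,.055,0],loss="soft_l1",f_scale=.1);print(np.rad2deg(f.x[0]),f.x[1:],abs(f.fun).mean())
# stereo of points on axis across views: black ring rear & cone base
Ls=[(C3,w3(78,162)),(C4,(280+105/2.3,259/2.3))]
print("ring",tri(Ls)); print("conebase",tri([(C3,w3(79,78)),(C4,(280+107/2.3,107/2.3))]))
```

```text
100.08945111432061 [0.5087 0.0544 0.    ] 0.04592688301810616
100.09034806184144 [0.5087 0.0546 0.    ] 0.05009843468608409
ring (array([ 0.5013, -0.1115,  0.0606]), [array([0.42, 0.14]), array([-0.78, -0.3 ])])
conebase (array([ 0.4961, -0.0777,  0.0577]), [array([-0.04, -0.01]), array([0.08, 0.02])])
```

Request:
carry_out:
  rows:
    - [[0,0,0,0,0,-0.7,85],[0,0,0,0,0,-0.5,85],[0,0,0,0,0,-0.1,85],[0,0,0,0,0,0,85]]

```text
time: 3.65
tool_pos: [0.5167, -0.1795, 0.1174]
tool_rot: [-0.704, 0.705, 0.064, -0.063]
contact_force: [0.4, -0.9, 0.5]
gripper_width: 0.994
```

Request:
carry_out:
  rows:
    - [[0,0,0,-0.06,-0.03,-0.2,85],[0,0,0,0,0,0,85],[0,0,0,0,0,0,85]]

```text
time: 3.95
tool_pos: [0.5137, -0.1814, 0.1086]
tool_rot: [-0.704, 0.704, 0.063, -0.063]
contact_force: [-1.0, -0.2, -0.9]
gripper_width: 0.996
```

Request:
carry_out:
  rows:
    - [[0,0,0,0,0,0,40],[0,0,0,0,0,0,5],[0,0,0,0,0,0,5],[0,0,0,0,0,0,5],[0,0,0,0,0,0,5]]

```text
time: 4.45
tool_pos: [0.5134, -0.1812, 0.1079]
tool_rot: [0.704, -0.704, -0.063, 0.063]
contact_force: [-3.1, 0.6, 8.6]
gripper_width: 0.146
```

Request:
carry_out:
  rows:
    - [[0,0,0,0,0,0,5],[0,0,0,0,0,0,5],[0,0,0,0,0,0,5]]

```text
time: 4.75
tool_pos: [0.5134, -0.1812, 0.108]
tool_rot: [0.704, -0.704, -0.063, 0.063]
contact_force: [-2.4, 0.2, 2.4]
gripper_width: 0.143
```

Request:
carry_out:
  rows:
    - [[0,0,0,0,0,0.2,5],[0,0,0,0,0,0.4,5],[0,0,0,0,0,0.6,5],[0,0,0,0,0,0.6,5],[0,0,0,0,0,0,5]]

```text
time: 5.25
tool_pos: [0.5158, -0.1823, 0.1851]
tool_rot: [-0.703, 0.706, 0.066, -0.06]
contact_force: [0.6, -0.0, -2.9]
gripper_width: 0.143
```

```bash
python3 snap.py w5; python3 -c "
from h import *
s=state();print(s['ft_torque'],s['gripper_width'])
crop(grab_frame('scene'),210,140,450,260,3.3,'pics/s2.png')
"
```

```text
[ 0.5158 -0.1823  0.1851] [ 0.6258 -0.0402 -2.9483]
[ 0.0174  0.033  -0.0353] 0.1395141127183117
```

View pics/w5.png

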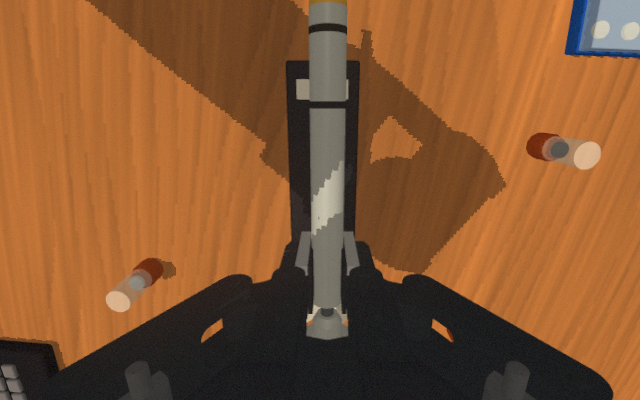

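View pics/s2.png

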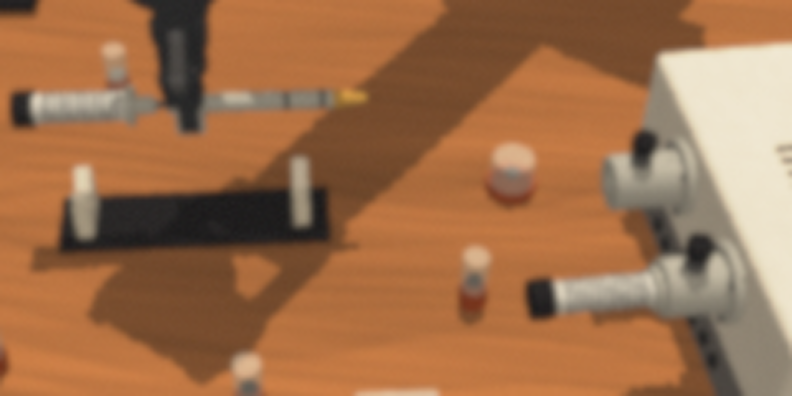

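```bash
cat > held.py <<'E'
from fit import *
import sys
def edges(n,rows,lo,hi,x0=328):
    a=cv2.imread(f"pics/{n}.png"); o=[]
    lab=a.astype(float); sat=lab.max(2)-lab.min(2)
    g=cv2.cvtColor(a,cv2.COLOR_BGR2GRAY).astype(float)
    return g,sat
n=sys.argv[1]; g,sat=edges(n,0,0,0); C=cam("wrist",L(n))
E2=[]
for r in range(118,225,4):
    # saturation profile: barrel grey (low), background table/rest differ; use gray gradient peaks
    v=np.abs(np.gradient(cv2.GaussianBlur(g,(3,3),0)[r])); 
    l=300+np.argmax(v[300:322]); h=336+np.argmax(v[336:358])
    def sub(i):
        a,b,c=v[i-1:i+2]; return i+.5*(a-c)/(a-2*b+c)
    E2+=[(r,sub(l),sub(h))]
E2=np.array(E2); print(E2[::4].round(1))
A=Rq(L(n)["tool_rot"]);tp=L(n)["tool_pos"]
# in tool frame: axis point (x0, y0, 0), dir (yaw', pitch)
Ct=camera_info("wrist"); T=Ct["tool_from_camera"]; CT=(Ct["intrinsics"],Ct["k1"],T[:3,:3],T[:3,3])
def r2(p):
    x,y,yw,pt=p; D=np.array([yw,pt,1]);D/=np.linalg.norm(D);P=np.array([x,y,.04])
    return np.array([abs(dist(CT,(u,r),P,D))*1e3-7 for r,a,b in E2 for u in (a,b)])
f=least_squares(r2,[0,.054,0,0],loss="soft_l1",f_scale=.1,x_scale=[.001,.001,.01,.01]);print("x,y(mm) yaw,pitch deg(+down)",f.x[:2]*1e3,np.rad2deg(f.x[2:]),abs(f.fun).mean())
J=f.jac;print("sd",np.sqrt(np.diag(np.linalg.inv(J.T@J)))*f.fun.std())
E
python3 held.py w5
```

```text
[[118.  309.4 345. ]
 [134.  309.7 344.9]
 [150.  309.8 344.4]
 [166.  309.8 343.9]
 [182.  310.  343.7]
 [198.  311.8 343.4]
 [214.  310.8 343.2]]
x,y(mm) yaw,pitch deg(+down) [ 1.0433 53.7597] [ 0.1673 -2.4887] 0.11062433141546198
sd [0.0001 0.0014 0.0055 0.0961]
```

```bash
python3 - <<'E'
from h import *
S=cam("scene"); s=state(); A=Rq(s["tool_rot"]); tp=s["tool_pos"]; print(A)
for n,l in (("nose",.130),("collar",-.040),("knobend",-.128),("ring",.084)):
    p=tp+A@np.array([0,.0538,l]); print(n,p,((proj(S,p)[0]+.35)-[210,140])*3.3, "dz+5mm:",((proj(S,p+[0,0,.005])[0]+.35)-[210,140])*3.3)
E
python3 snap.py w6; python3 -c "
from h import *
f=grab_frame('scene');cv2.imwrite('pics/sc3.png',f);crop(f,205,155,330,185,6,'pics/s3.png')"
```

```text
[[ 0.9841  0.0016 -0.1777]
 [ 0.1777 -0.0007  0.9841]
 [ 0.0014 -1.     -0.001 ]]
nose [ 0.4907 -0.0534  0.1267] [366.5032  98.3771] dz+5mm: [366.5684  93.2614]
collar [ 0.5209 -0.2207  0.1269] [135.7081 107.0388] dz+5mm: [134.8813 101.9056]
knobend [ 0.5365 -0.3073  0.127 ] [ 14.3813 111.5811] dz+5mm: [ 13.0782 106.4382]
ring [ 0.4989 -0.0987  0.1267] [304.5035 100.7067] dz+5mm: [304.3308  95.5864]
[ 0.5137 -0.1813  0.1806] [ 0.3118  0.1544 -3.1721]
```

View pics/s3.png

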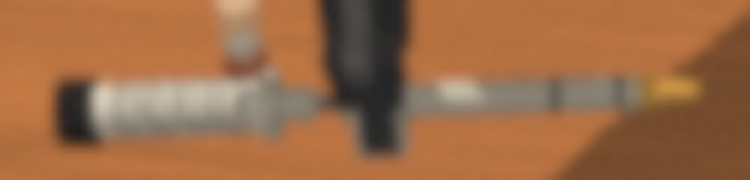

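```bash
python3 - <<'E'
from h import *
S=cam("scene"); s=state(); A=Rq(s["tool_rot"]); tp=s["tool_pos"]; print(tp,A[:,2])
for n,l in (("nose",.130),("collar",-.040),("knobend",-.128),("ring",.084)):
    p=tp+A@np.array([0,.0538,l]); print(n,p,(proj(S,p)[0]+.42-[205,155])*6,(proj(S,p+[0,0,.005])[0]+.42-[205,155])*6)
E
python3 held.py w6
```

```text
[ 0.5127 -0.1808  0.1784] [-0.1777  0.9841  0.0015]
nose [ 0.4894 -0.0528  0.1248] [698.5956  90.8295] [698.7207  81.5557]
collar [ 0.5196 -0.2201  0.1246] [280.0975 107.3559] [278.6096  98.0568]
knobend [ 0.5353 -0.3067  0.1244] [ 60.2177 116.019 ] [ 57.8693 106.7057]
ring [ 0.4976 -0.098   0.1248] [586.1428  95.2751] [585.8376  85.9948]
[[118.  309.4 345. ]
 [134.  309.6 344.9]
 [150.  309.8 344.2]
 [166.  309.8 344. ]
 [182.  310.  343.7]
 [198.  319.8 343.3]
 [214.  310.8 343. ]]
x,y(mm) yaw,pitch deg(+down) [ 1.0276 53.6103] [ 0.2104 -2.304 ] 0.10497588367729488
sd [0.0001 0.0015 0.0061 0.1078]
```

Request:
carry_out:
  rows:
    - [[0,0,0.22,0.15,0.4,0,5],[0,0,0.22,0.3,0.8,0,5],[0,0,0.22,0.35,1,0,5],[0,0,0.22,0.35,1,-0.2,5],[0,0,0,0.2,0.6,-0.2,5]]

```text
time: 5.95
tool_pos: [0.5672, -0.0266, 0.1621]
tool_rot: [0.702, -0.701, -0.085, 0.086]
contact_force: [-0.9, -0.6, -2.6]
gripper_width: 0.139
```

Request:
carry_out:
  rows:
    - [[0,0,0,0.1,0.3,-0.1,5],[0,0,0,0,0,0,5],[0,0,0,0,0,0,5]]

```text
time: 6.25
tool_pos: [0.571, -0.0179, 0.1592]
tool_rot: [-0.702, 0.702, 0.084, -0.085]
contact_force: [0.0, -0.5, -2.3]
gripper_width: 0.14
```

```bash
cat > st.py <<'E'
from h import *
s=state();A=Rq(s["tool_rot"]);z=A[:,2];print(s["time"],"pos",s["tool_pos"],"yaw",np.rad2deg(np.arctan2(z[1],z[0])),"pitch",np.rad2deg(z[2]),"roll",np.rad2deg(A[2,0]))
M=np.array([.5364,.1267,.105]);D=np.array([-.2377,.9713,0]);N=np.array([.9713,.2377,0]);d=s["tool_pos"]-M
f=s["contact_force"]
print("along(mm)",d@D*1e3,"nose depth",d@D*1e3+130,"lat",d@N*1e3,"grip z-105:",(d[2]-.0537)*1e3,"| F along",f@D,"lat",f@N,"z",f[2],"T",s["ft_torque"],"w",s["gripper_width"])
E
python3 st.py; python3 snap.py w7; python3 -c "
from h import *
f=grab_frame('scene');cv2.imwrite('pics/sc4.png',f);crop(f,290,150,450,250,5,'pics/s4.png')
f=grab_frame('top');cv2.imwrite('pics/t4.png',f);crop(f,220,160,360,250,5.5,'pics/t4z.png')"
```

```text
6.25 pos [ 0.571  -0.0179  0.1592] yaw 103.7450613508439 pitch -0.00574847964179562 roll -0.0943316823736553
along(mm) -148.62245466959035 nose depth -18.622454669590354 lat -0.7888671893445809 grip z-105: 0.498511352426359 | F along -0.5251791260999022 lat -0.0931931450765584 z -2.3266077278300137 T [0.0157 0.081  0.0164] w 0.14032898975498434
[ 0.571  -0.0179  0.1592] [ 0.0343 -0.5323 -2.3266]
```

View pics/s4.png

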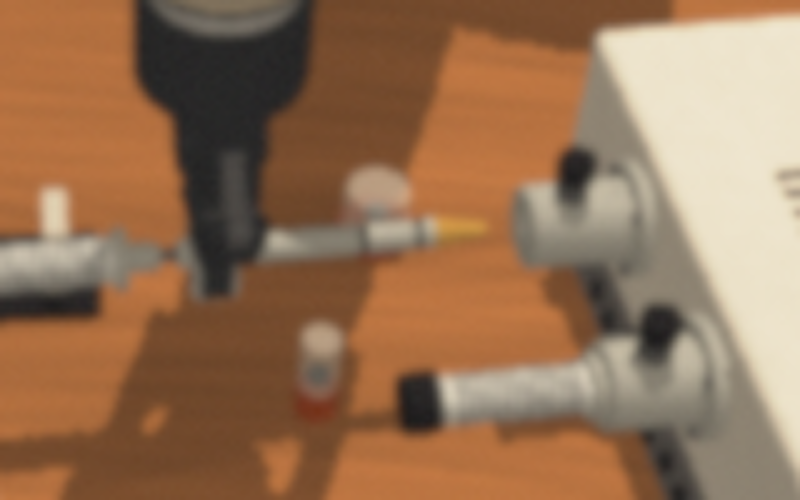

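View pics/t4z.png

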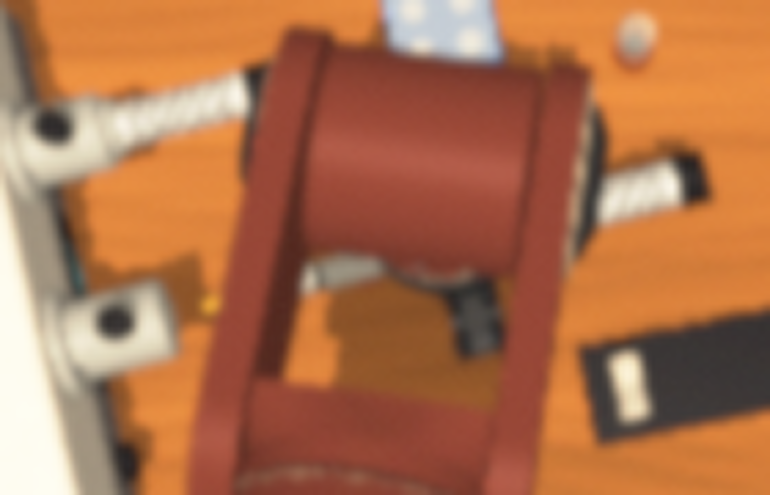

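View pics/w7.png

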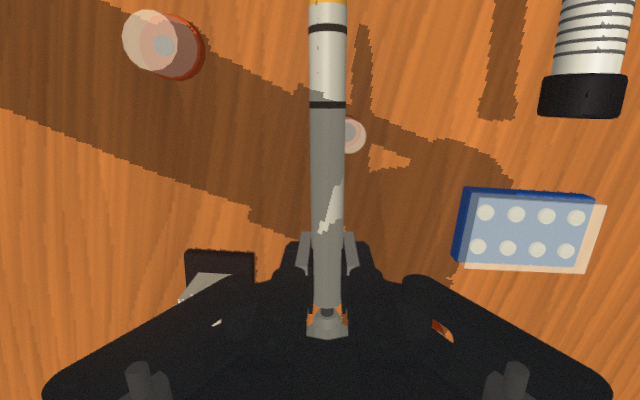

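```bash
python3 - <<'E'
from fit import *
g=cv2.cvtColor(cv2.imread("pics/w7.png"),cv2.COLOR_BGR2GRAY)
Ct=camera_info("wrist"); T=Ct["tool_from_camera"]; CT=(Ct["intrinsics"],Ct["k1"],T[:3,:3],T[:3,3])
crop(cv2.imread("pics/w7.png"),520,0,640,130,5,"pics/w7z.png")
E
python3 held.py w7
```

```text
[[118.  309.  352.1]
 [134.  309.6 344.8]
 [150.  309.8 344.4]
 [166.  310.  343.9]
 [182.  310.3 343.5]
 [198.  310.7 342.7]
 [214.  310.9 342.4]]
x,y(mm) yaw,pitch deg(+down) [ 0.968  55.5625] [ 0.4477 -8.0317] 0.17700231021546037
sd [0.0001 0.0019 0.008  0.1389]
```

View pics/w7z.png

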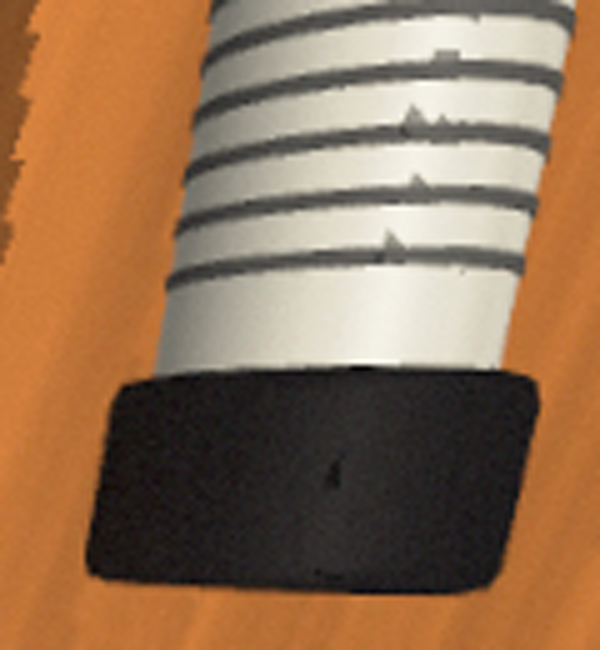

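Run:
```python
from fit import *
Ct=camera_info("wrist"); T=Ct["tool_from_camera"]; CT=(Ct["intrinsics"],Ct["k1"],T[:3,:3],T[:3,3])
f5=lambda x,y:(520+(x+.5)/5-.5,(y+.5)/5-.5)
pts=[(f5(*p),r) for p,r in [((206,60),.011),((166,320),.011),((568,60),.011),((510,320),.011),((103,450),.014),((525,480),.014),((94,520),.014)]]
def fit(A,pts,fixpitch=0,z0=.04):
    def r2(p):
        D=np.array([p[2],fixpitch,1]);D/=np.linalg.norm(D);P=np.array([p[0],p[1],z0])
        return np.array([abs(dist(CT,u,P,D))*1e3-r*1e3 for u,r in pts])
    f=least_squares(r2,A,x_scale=[.001,.001,.01]); print(f.x[:2]*1e3,np.rad2deg(f.x[2]),f.fun.round(2)); J=f.jac;print(np.sqrt(np.diag(np.linalg.inv(J.T@J)))*.15)
fit([.1,.054,0],pts,z0=.09)
E=[(134,309.6,344.8),(150,309.8,344.4),(166,310,343.9),(182,310.3,343.5),(214,310.8,342.8)]
fit([0,.054,0],[((u,r),.007) for r,a,b in E for u in(a,b)])
```

```text
[102.3939  54.6851] -0.2058393758707568 [ 0.15  0.05  0.25 -0.06  0.01 -0.16 -0.17]
[0.0005 0.0006 0.0056]
[ 1.0028 54.0765] 0.3132316418997683 [ 0.05  0.08  0.04  0.05  0.03 -0.02 -0.03 -0.05 -0.09 -0.06]
[0.0001 0.0008 0.004 ]
```

Request:
carry_out:
  rows:
    - [[0,0,0.07,0.025,0.006,-0.012,5],[0,0,0,-0.06,0.243,0,5],[0,0,0,-0.06,0.243,0,5],[0,0,0,-0.03,0.121,0,5],[0,0,0,0,0,0,5]]

```text
time: 6.9
tool_pos: [0.5661, 0.0084, 0.1594]
tool_rot: [0.702, -0.702, -0.087, 0.087]
contact_force: [-0.0, -0.3, -2.6]
gripper_width: 0.135
```

```bash
python3 st.py;python3 -c "
from h import *
f=grab_frame('scene');cv2.imwrite('pics/sc5.png',f);crop(f,290,150,450,250,5,'pics/s5.png')"; python3 st.py
```

```text
6.9 pos [0.5661 0.0084 0.1594] yaw 104.11906503103039 pitch 0.0074208905214741576 roll -0.00923423557055204
along(mm) -122.00183346034248 nose depth 7.998166539657518 lat 0.7318633414883311 grip z-105: 0.6654750310059604 | F along -0.27831365178709216 lat -0.11880255110356153 z -2.581533274983917 T [ 0.0162  0.0144 -0.0065] w 0.13512270310281435
6.95 pos [0.5663 0.008  0.1594] yaw 104.09827116146599 pitch -0.009741750681410791 roll -0.002741561799515454
along(mm) -122.43659370943925 nose depth 7.563406290560749 lat 0.7937911407934399 grip z-105: 0.7253579745905153 | F along 0.539641619131018 lat -0.4820578779997033 z -2.3151444356009088 T [-0.0463  0.0068  0.0003] w 0.1413181965029472
```

View pics/s5.png

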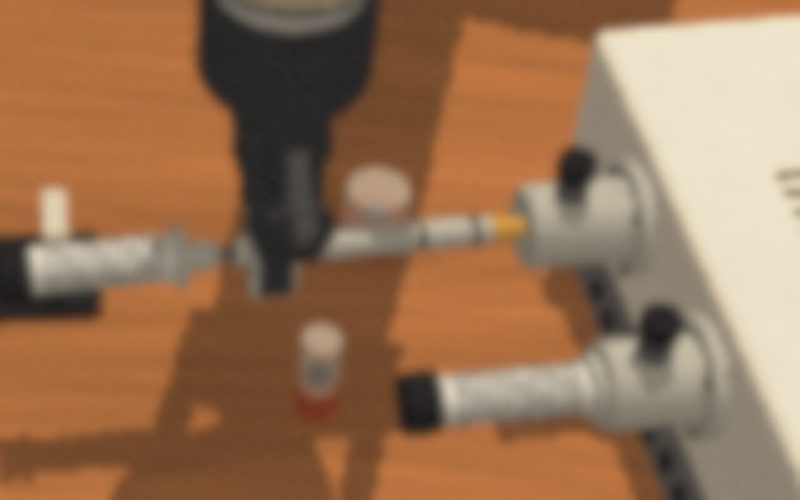

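Request:
carry_out:
  rows:
    - [[0,0,0,-0.03,0.121,-0.01,5],[0,0,0,-0.03,0.121,0,5],[0,0,0,-0.015,0.061,0,5],[0,0,0,0,0,0,5]]

```text
time: 7.35
tool_pos: [0.5633, 0.0198, 0.1589]
tool_rot: [0.702, -0.702, -0.086, 0.087]
contact_force: [0.6, -0.1, -2.3]
gripper_width: 0.14
```

```bash
python3 st.py
```

```text
7.35 pos [0.5633 0.0198 0.1589] yaw 104.06039585897506 pitch 0.00487166069919238 roll -0.009846367940081651
along(mm) -110.22783925028743 nose depth 19.77216074971257 lat 0.7335599344809273 grip z-105: 0.24137515066839643 | F along -0.27300029748323773 lat 0.5276229084497481 z -2.2604986285799353 T [-0.0627  0.0006  0.0293] w 0.14014154824972547
```

Into the full-diameter part now; continue slowly.

Request:
carry_out:
  rows:
    - [[0,0,0,-0.018,0.073,0,5],[0,0,0,-0.018,0.073,0,5],[0,0,0,-0.018,0.073,0,5],[0,0,0,0,0,0,5]]

```text
time: 7.75
tool_pos: [0.561, 0.0286, 0.1588]
tool_rot: [0.702, -0.702, -0.086, 0.087]
contact_force: [-0.8, 0.2, -3.9]
gripper_width: 0.145
```

```bash
python3 st.py
```

```text
7.75 pos [0.561  0.0286 0.1588] yaw 104.05149452555167 pitch 0.023618998763962278 roll -0.027622228767225834
along(mm) -101.1540147829106 nose depth 28.845985217089407 lat 0.5859293530644294 grip z-105: 0.13816069719364832 | F along 0.35196618677948593 lat -0.7710698985889957 z -3.9087290559792716 T [-0.0803  0.0812  0.0385] w 0.14533092786393656
```

Request:
carry_out:
  rows:
    - [[0,0,0,-0.024,0.097,0,5],[0,0,0,-0.024,0.097,0,5],[0,0,0,-0.024,0.097,0,5],[0,0,0,0,0,0,5]]

```text
time: 8.15
tool_pos: [0.5581, 0.0405, 0.1589]
tool_rot: [0.702, -0.701, -0.086, 0.087]
contact_force: [-0.9, -1.1, -3.1]
gripper_width: 0.14
```

```bash
python3 st.py
```

```text
8.15 pos [0.5581 0.0405 0.1589] yaw 104.05345408247987 pitch 0.05209965943989604 roll -0.017137908790141283
along(mm) -88.88438626486017 nose depth 41.11561373513983 lat 0.608615379947643 grip z-105: 0.18148048084261348 | F along -0.8906310756668789 lat -1.1753636788587931 z -3.0976980612440563 T [-0.2898  0.0599  0.1026] w 0.13960169461164224
```

Request:
carry_out:
  rows:
    - [[0,0,0,-0.036,0.146,0,5],[0,0,0,-0.036,0.146,0,5],[0,0,0,-0.036,0.146,0,5],[0,0,0,0,0,0,5]]

```text
time: 8.55
tool_pos: [0.5536, 0.0589, 0.1588]
tool_rot: [0.703, -0.701, -0.086, 0.087]
contact_force: [-0.9, 1.1, -4.6]
gripper_width: 0.143
```

```bash
python3 st.py
```

```text
8.55 pos [0.5536 0.0589 0.1588] yaw 104.06066414343663 pitch 0.1393697210249234 roll -0.005081333064769992
along(mm) -70.00149631415114 nose depth 59.99850368584886 lat 0.6246368494728952 grip z-105: 0.07854229315885919 | F along 1.2880528887652467 lat -0.6321421301439036 z -4.577921397483823 T [0.1103 0.0612 0.0293] w 0.14293347302353235
```

Request:
carry_out:
  rows:
    - [[0,0,0,-0.042,0.17,0,5],[0,0,0,-0.042,0.17,0,5],[0,0,0,-0.042,0.17,0,5]]

```text
time: 8.85
tool_pos: [0.5489, 0.0782, 0.1589]
tool_rot: [-0.702, 0.702, 0.086, -0.086]
contact_force: [0.0, -2.9, -4.5]
gripper_width: 0.144
```

```bash
python3 st.py
```

```text
8.85 pos [0.5489 0.0782 0.1589] yaw 104.02009594393678 pitch -0.012380236990548195 roll -0.011489635114814078
along(mm) -50.107353831566236 nose depth 79.89264616843377 lat 0.5726652980248577 grip z-105: 0.21070192143031463 | F along -2.874544744929563 lat -0.6538299498586037 z -4.519513666310108 T [-0.5345 -0.0378  0.0463] w 0.14414191250445574
```

Request:
carry_out:
  rows:
    - [[0,0,0,-0.042,0.17,0,5],[0,0,0,-0.03,0.121,0,5],[0,0,0,0,0,0,5]]

```text
time: 9.15
tool_pos: [0.5456, 0.0908, 0.1587]
tool_rot: [0.703, -0.701, -0.086, 0.087]
contact_force: [-0.7, 3.0, -4.6]
gripper_width: 0.14
```

```bash
python3 st.py; python3 snap.py w8; python3 -c "
from h import *
f=grab_frame('scene');cv2.imwrite('pics/sc6.png',f);crop(f,290,150,450,250,5,'pics/s6.png')"
```

```text
9.15 pos [0.5456 0.0908 0.1587] yaw 104.06300318475883 pitch 0.13909814998346715 roll -0.02709730390966721
along(mm) -37.07573936713469 nose depth 92.92426063286531 lat 0.4217528863219093 grip z-105: 0.03429213368465189 | F along 3.126617370561695 lat 0.029860582330016802 z -4.578030535106126 T [ 0.2122  0.1538 -0.0283] w 0.1401885941366492
[0.5456 0.0908 0.1587] [-0.7142  3.0442 -4.578 ]
```

View pics/s6.png

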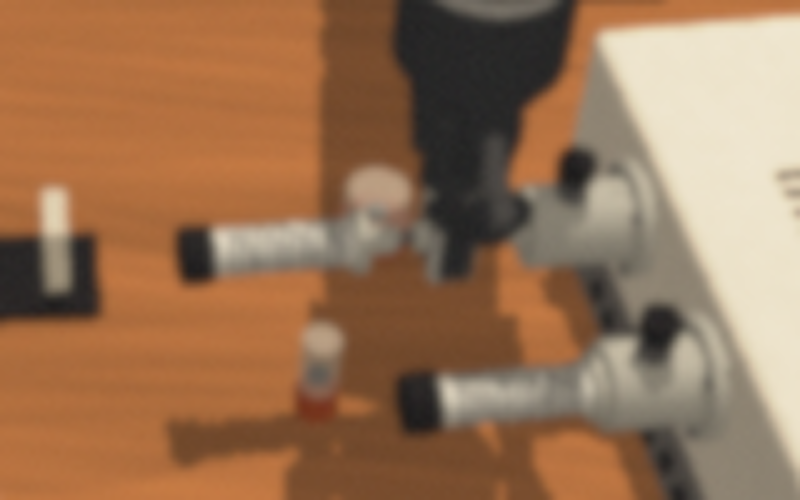

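View pics/w8.png

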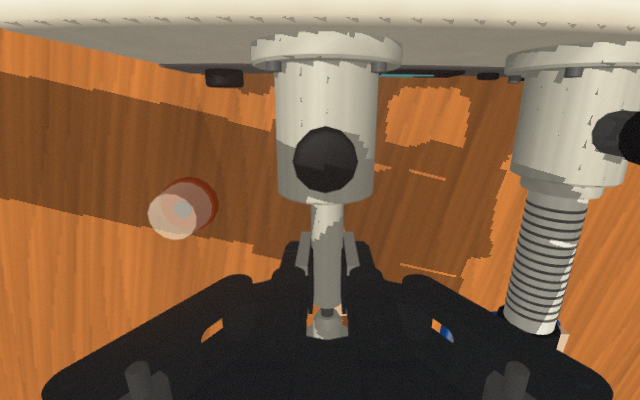

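Request:
carry_out:
  rows:
    - [[0,0,0,0,0,0,20],[0,0,0,0,0,0,30],[0,0,0,0,0,0,55],[0,0,0,0,0,0,70],[0,0,0,0,0,0,70]]

```text
time: 9.75
tool_pos: [0.5465, 0.0893, 0.1595]
tool_rot: [-0.702, 0.702, 0.087, -0.086]
contact_force: [-0.1, 0.8, -0.1]
gripper_width: 0.815
```

```bash
python3 st.py; python3 snap.py w9; python3 -c "
from h import *
f=grab_frame('scene');cv2.imwrite('pics/sc7.png',f);crop(f,290,150,450,250,5,'pics/s7.png')"
```

```text
9.75 pos [0.5465 0.0893 0.1595] yaw 104.01773693719167 pitch -0.010847619813585747 roll 0.05012606682656655
along(mm) -38.7499315942098 nose depth 91.2500684057902 lat 0.9156903422961624 grip z-105: 0.7725079913607907 | F along 0.8249182152852716 lat 0.14099729202523426 z -0.06826479240907667 T [ 0.0184 -0.003  -0.0234] w 0.8147978369266958
[0.5465 0.0893 0.1595] [-0.0591  0.8348 -0.0683]
```

View pics/s7.png

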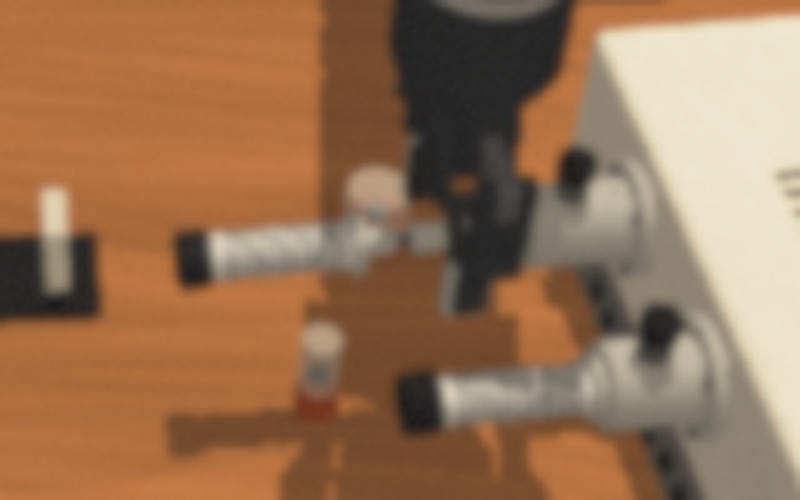

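View pics/w9.png

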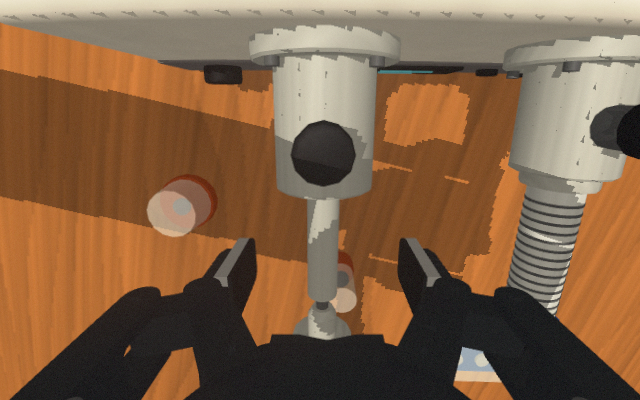

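Request:
carry_out:
  rows:
    - [[0,0,0,0.11,-0.49,0,70],[0,0,0,0.12,-0.49,0,70],[0,0,0,0.12,-0.49,-0.035,70],[0,0,0,0.12,-0.49,-0.035,70],[0,0,0,0,0,0,70]]

```text
time: 10.35
tool_pos: [0.5654, 0.0093, 0.1562]
tool_rot: [-0.702, 0.702, 0.086, -0.085]
contact_force: [-1.1, 0.3, -0.1]
gripper_width: 0.821
```

```bash
python3 st.py; python3 snap.py w10; python3 -c "
from h import *
f=grab_frame('scene');cv2.imwrite('pics/sc8.png',f);crop(f,290,150,450,250,5,'pics/s8.png')"; python3 st.py
```

```text
10.35 pos [0.5654 0.0093 0.1562] yaw 103.88673483115669 pitch -0.02771121583539788 roll 0.0033966149052275345
along(mm) -120.93905513741066 nose depth 9.060944862589338 lat 0.22274885682664555 grip z-105: -2.502515767661542 | F along 0.5273778609160139 lat -1.0480816783617497 z -0.13028757609348843 T [ 0.0307  0.0384 -0.0129] w 0.8212934727761004
[0.5654 0.0093 0.1562] [-1.1434  0.2631 -0.1303]
10.45 pos [0.5649 0.011  0.1561] yaw 103.97902935178406 pitch 0.029078602790113435 roll -0.013716191290763008
along(mm) -119.19918831735092 nose depth 10.800811682649083 lat 0.16625805965131632 grip z-105: -2.5673607371211467 | F along -0.4393801618521827 lat 0.7355155975387122 z 0.5359414099089032 T [-0.0071  0.0084 -0.0329] w 0.816133810883396
```

View pics/s8.png

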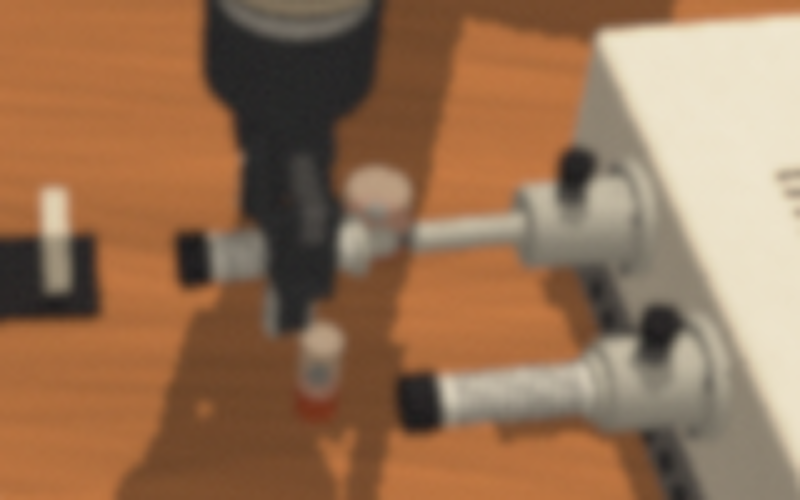

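View pics/w10.png

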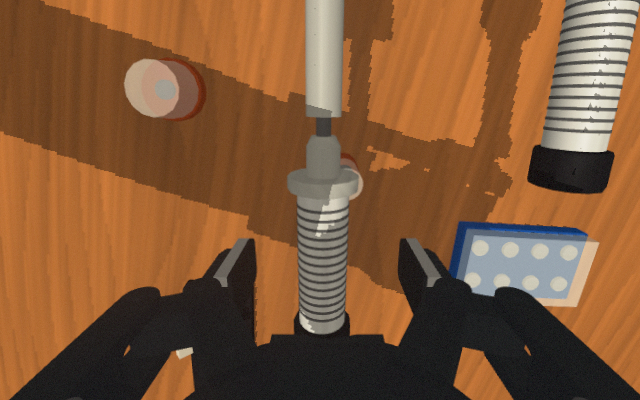

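Run:
```python
from fit import *
a=cv2.imread("pics/w10.png"); g=cv2.GaussianBlur(cv2.cvtColor(a,cv2.COLOR_BGR2GRAY),(3,3),0).astype(float)
Ct=camera_info("wrist"); T=Ct["tool_from_camera"]; CT=(Ct["intrinsics"],Ct["k1"],T[:3,:3],T[:3,3])
crop(a,280,0,370,350,2.2,"pics/w10z.png")
sat=a.max(2).astype(int)-a.min(2)
for r in (20,60,100,215,240,265,290): print(r,"".join("#" if s<60 else "." for s in sat[r,290:362]))
```

```text
20 ...............#######################################..................
60 ................#####################################...................
100 ...............#####################################....................
215 .......####################################################.............
240 .......###################################################..............
265 .........################################################...............
290 .........###############################################................
```

View pics/w10z.png

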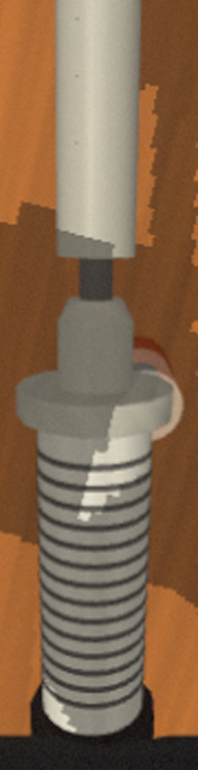

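Run:
```python
from fit import *
Ct=camera_info("wrist"); T=Ct["tool_from_camera"]; CT=(Ct["intrinsics"],Ct["k1"],T[:3,:3],T[:3,3])
bar=[(20,304.5,343.5),(60,305.5,342.5),(100,305,341.7)]
han=[(215,296.7,348.7),(240,297,347.7),(265,298.3,346.5),(290,298.6,345.6)]
pts=[((u,r),.007) for r,a,b in bar for u in(a,b)]+[((u,r),.011) for r,a,b in han for u in(a,b)]
def r2(p):
    D=np.array([p[2],p[3],1]);D/=np.linalg.norm(D);P=np.array([p[0],p[1],0])
    return np.array([abs(dist(CT,u,P,D))*1e3-r*1e3 for u,r in pts])
f=least_squares(r2,[0,.054,0,0],x_scale=[.001,.001,.01,.01]);J=f.jac
print(f.x[:2]*1e3,np.rad2deg(f.x[2:]),f.fun.round(2),np.sqrt(np.diag(np.linalg.inv(J.T@J)))*.2)
P=np.array([0,f.x[1],.042]);
for p in ((322,195),(322,182)):
  t,d=ray(CT,p);k=(f.x[1]-.011-t[1])/d[1];print("collar-ish",t+k*d)
```

```text
[-1.1257 53.1302] [ 0.6539 -0.9388] [ 0.04 -0.02 -0.22 -0.06  0.09 -0.02  0.08  0.13  0.18  0.07 -0.16 -0.07
 -0.05 -0.08] [0.0001 0.0008 0.0013 0.0192]
collar-ish [-0.0009  0.0421  0.0373]
collar-ish [-0.0009  0.0421  0.0424]
```

Request:
carry_out:
  rows:
    - [[0,0,-0.07,-0.048,-0.012,0,70],[0,0,0,0,0,0,70],[0,0,0,0,0,0,40],[0,0,0,0,0,0,30],[0,0,0,0,0,0,30]]

```text
time: 10.95
tool_pos: [0.563, 0.0108, 0.1562]
tool_rot: [0.702, -0.702, -0.085, 0.085]
contact_force: [-0.6, 1.1, -0.4]
gripper_width: 0.356
```

Request:
carry_out:
  rows:
    - [[0,0,0,0,0,0,10],[0,0,0,0,0,0,10],[0,0,0,0,0,0,10],[0,0,0,0,0,0,10],[0,0,0,0,0,0,10]]

```text
time: 11.45
tool_pos: [0.5631, 0.0107, 0.1563]
tool_rot: [0.702, -0.702, -0.085, 0.084]
contact_force: [0.6, 1.9, 0.7]
gripper_width: 0.235
```

```bash
python3 st.py; python3 snap.py w11
```

```text
11.45 pos [0.5631 0.0107 0.1563] yaw 103.74536387080055 pitch 0.01849695885666622 roll 0.021379951785762297
along(mm) -119.06411404186879 nose depth 10.935885958131209 lat -1.6041197959949418 grip z-105: -2.3848211670558923 | F along 1.6954940901867543 lat 1.0439308782792145 z 0.681747054094031 T [ 0.3298 -0.088   0.0189] w 0.23510899114380607
[0.5631 0.0107 0.1563] [0.611  1.8951 0.6817]
```

View pics/w11.png

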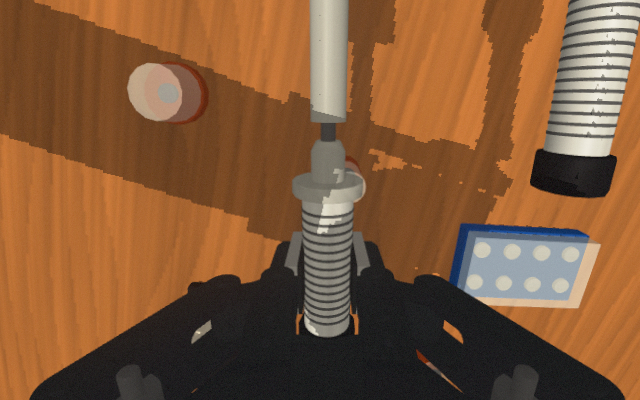

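Request:
carry_out:
  rows:
    - [[0,0,0,-0.036,0.171,0.0125,10],[0,0,0,-0.036,0.171,0.0125,10],[0,0,0,-0.036,0.171,0.01,10],[0,0,0,-0.036,0.171,0.01,10]]

```text
time: 11.9
tool_pos: [0.5574, 0.0367, 0.1581]
tool_rot: [-0.701, 0.703, 0.085, -0.085]
contact_force: [0.9, -5.1, 0.0]
gripper_width: 0.231
```

```bash
python3 st.py
```

```text
11.9 pos [0.5574 0.0367 0.1581] yaw 103.75403939468846 pitch -0.2292342574341348 roll -0.0165338107970921
along(mm) -92.41376383385091 nose depth 37.58623616614909 lat -0.953214416541547 grip z-105: -0.6276084483303329 | F along -5.2053598103445475 lat -0.29828139005124493 z 0.022541067466656628 T [-0.9379 -0.165   0.0965] w 0.2311556361808827
```

Request:
carry_out:
  rows:
    - [[0,0,0,-0.036,0.171,0.004,10],[0,0,0,-0.036,0.171,0.004,10],[0,0,0,-0.036,0.171,0.004,10],[0,0,0,0,0,0,10]]

```text
time: 12.3
tool_pos: [0.5527, 0.0582, 0.1584]
tool_rot: [-0.701, 0.703, 0.085, -0.085]
contact_force: [-0.4, -2.5, 0.7]
gripper_width: 0.237
```

```bash
python3 st.py; python3 snap.py w12
```

```text
12.3 pos [0.5527 0.0582 0.1584] yaw 103.79928197420459 pitch -0.09203172075900781 roll -0.05960079269716544
along(mm) -70.42814158570954 nose depth 59.57185841429046 lat -0.4916872818064086 grip z-105: -0.2985830598411371 | F along -2.3442140337802693 lat -0.9831536001034181 z 0.6785813936883286 T [-0.4427  0.123   0.0685] w 0.23675017458178763
[0.5527 0.0582 0.1584] [-0.3977 -2.5108  0.6786]
```

View pics/w12.png

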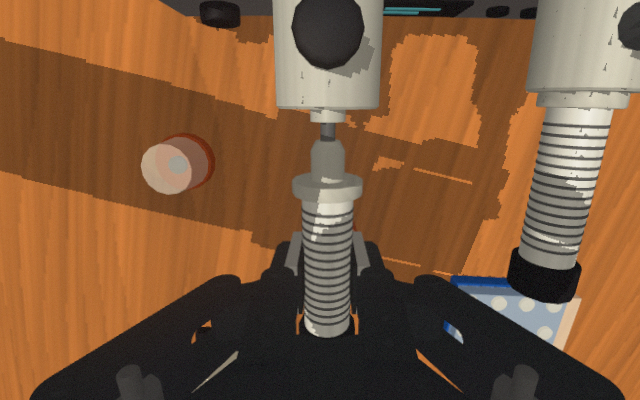

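Request:
carry_out:
  rows:
    - [[0,0,0,-0.026,0.122,0.002,10],[0,0,0,-0.026,0.122,0.002,10],[0,0,0,-0.026,0.122,0.002,10],[0,0,0,0,0,0,10]]

```text
time: 12.75
tool_pos: [0.5495, 0.0725, 0.1585]
tool_rot: [-0.701, 0.703, 0.084, -0.085]
contact_force: [-0.2, -3.4, 1.0]
gripper_width: 0.242
```

```bash
python3 st.py; python3 snap.py w13;python3 -c "
import cv2
from h import *
crop(cv2.imread('pics/w13.png'),250,0,410,220,3.5,'pics/w13z.png')"
```

```text
12.75 pos [0.5495 0.0725 0.1585] yaw 103.77961724718352 pitch -0.08179300025662452 roll -0.09665088392309142
along(mm) -55.741738442797306 nose depth 74.2582615572027 lat -0.19897354860967115 grip z-105: -0.19670743645823496 | F along -3.25948098176203 lat -1.006129070691349 z 1.0223081872541335 T [-0.8015  0.1878  0.1869] w 0.2422964584302259
[0.5495 0.0725 0.1585] [-0.2025 -3.4053  1.0223]
```

View pics/w13z.png

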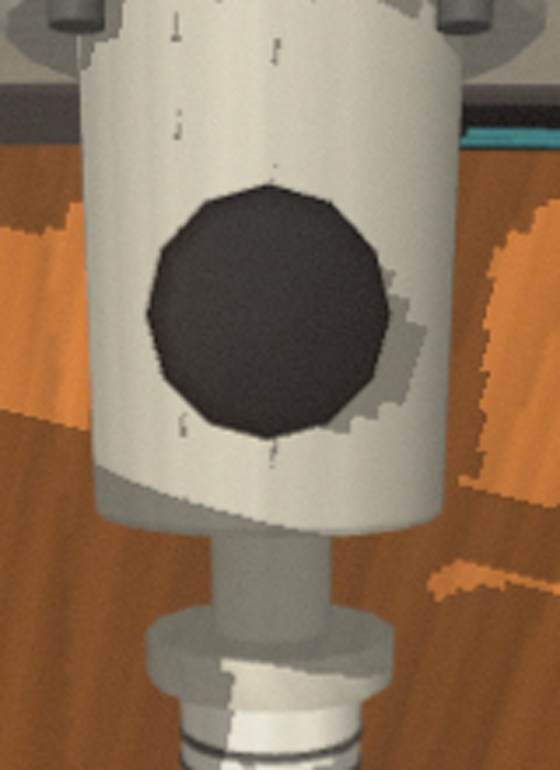

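Request:
carry_out:
  rows:
    - [[0,0,0,-0.011,0.049,0,10],[0,0,0,-0.011,0.049,0,10],[0,0,0,-0.011,0.049,0,10],[0,0,0,0,0,0,10]]

```text
time: 13.2
tool_pos: [0.5485, 0.0772, 0.1587]
tool_rot: [-0.701, 0.703, 0.084, -0.085]
contact_force: [-1.3, -9.7, 1.0]
gripper_width: 0.235
```

```bash
python3 st.py
```

```text
13.2 pos [0.5485 0.0772 0.1587] yaw 103.7751381934072 pitch -0.2327859457071269 roll -0.09366666876193573
along(mm) -50.93609534777698 nose depth 79.06390465222302 lat -0.030838391973918498 grip z-105: -0.019297310353119657 | F along -9.087344265303972 lat -3.5986035680580275 z 0.9659123830958016 T [-1.5384  0.1975  0.2402] w 0.23527077590072254
```

Request:
carry_out:
  rows:
    - [[0,0,0,-0.011,0.049,0,10],[0,0,0,0,0,0,10]]

```text
time: 13.4
tool_pos: [0.5481, 0.0787, 0.1587]
tool_rot: [-0.7, 0.704, 0.084, -0.085]
contact_force: [-1.5, -11.3, 0.7]
gripper_width: 0.234
```

```bash
python3 st.py
```

```text
13.4 pos [0.5481 0.0787 0.1587] yaw 103.77145514106776 pitch -0.28922116595590736 roll -0.09807169331354525
along(mm) -49.41094532273125 nose depth 80.58905467726875 lat -0.004464291392456796 grip z-105: 0.03480844339452671 | F along -10.607144181417315 lat -4.1449737402637705 z 0.7061236237410845 T [-1.8163  0.1616  0.2348] w 0.2341080512930063
```

Request:
carry_out:
  rows:
    - [[0,0,0,-0.02,0.047,0,10],[0,0,0,-0.018,0.047,0,10],[0,0,0,0,0,0,10]]

```text
time: 13.7
tool_pos: [0.547, 0.0824, 0.1588]
tool_rot: [-0.7, 0.704, 0.085, -0.085]
contact_force: [0.3, -10.5, -0.3]
gripper_width: 0.241
```

```bash
python3 st.py
```

```text
13.7 pos [0.547  0.0824 0.1588] yaw 103.74251731572917 pitch -0.29401569580598375 roll -0.020546926964815915
along(mm) -45.500885729147925 nose depth 84.49911427085208 lat -0.2238544215374477 grip z-105: 0.13987131760138938 | F along -10.283589175456555 lat -2.2482958033346887 z -0.2602213756704902 T [-1.6962 -0.0605  0.1545] w 0.24077310688895642
```

Now 1 mm at a time.

Request:
carry_out:
  rows:
    - [[0,0,0,-0.008,0.024,0,10],[0,0,0,-0.006,0.012,0,10],[0,0,0,0,0,0,10]]

```text
time: 14.0
tool_pos: [0.5467, 0.0836, 0.1589]
tool_rot: [-0.7, 0.704, 0.085, -0.084]
contact_force: [0.1, -11.7, 0.1]
gripper_width: 0.241
```

```bash
python3 st.py;python3 snap.py w14;python3 -c "
import cv2
from h import *
crop(cv2.imread('pics/w14.png'),250,60,410,260,3.5,'pics/w14z.png')"
```

```text
14.0 pos [0.5467 0.0836 0.1589] yaw 103.74286775475755 pitch -0.3399699664806592 roll 0.0033415299387141613
along(mm) -44.312359924006955 nose depth 85.68764007599304 lat -0.28632112992154757 grip z-105: 0.1809901892284721 | F along -11.365515131133579 lat -2.7129532917355723 z 0.057243312019456344 T [-1.9238 -0.1767  0.117 ] w 0.2408503363683448
[0.5467 0.0836 0.1589] [  0.0665 -11.6851   0.0572]
```

View pics/w14z.png

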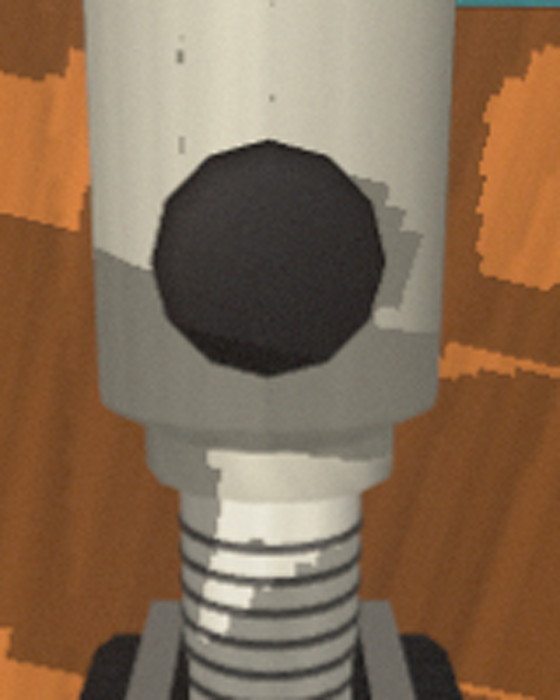

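Request:
carry_out:
  rows:
    - [[0,0,0,-0.008,0.024,0,10],[0,0,0,0,0,0,10]]

```text
time: 14.25
tool_pos: [0.5464, 0.0845, 0.1589]
tool_rot: [-0.7, 0.704, 0.085, -0.084]
contact_force: [1.1, -11.2, -0.0]
gripper_width: 0.23
```

```bash
python3 st.py
```

```text
14.25 pos [0.5464 0.0845 0.1589] yaw 103.7353242467866 pitch -0.34270463931660117 roll 0.017371577189139696
along(mm) -43.33510592028563 nose depth 86.66489407971437 lat -0.30218210076174307 grip z-105: 0.22006529059735713 | F along -11.110274651244765 lat -1.5897380978871687 z -0.02499424386379573 T [-1.9508 -0.2689  0.0889] w 0.23030165856799423
```

Request:
carry_out:
  rows:
    - [[0,0,0,-0.006,0.018,0,10],[0,0,0,0,0,0,10]]

```text
time: 14.45
tool_pos: [0.5462, 0.0851, 0.1589]
tool_rot: [-0.7, 0.704, 0.085, -0.084]
contact_force: [1.2, -12.3, -0.4]
gripper_width: 0.237
```

```bash
python3 st.py
```

```text
14.45 pos [0.5462 0.0851 0.1589] yaw 103.73963286168129 pitch -0.36578248913431766 roll 0.01998897514698171
along(mm) -42.72374833401659 nose depth 87.27625166598341 lat -0.33388250377765405 grip z-105: 0.2026960112685855 | F along -12.248840133556985 lat -1.7846292288044103 z -0.3980644072836439 T [-1.9809 -0.2909  0.0533] w 0.2368244244059481
```

Request:
carry_out:
  rows:
    - [[0,0,0,-0.005,0.018,0,10],[0,0,0,0,0,0,10]]

```text
time: 14.65
tool_pos: [0.546, 0.0861, 0.159]
tool_rot: [-0.7, 0.704, 0.085, -0.084]
contact_force: [1.8, -11.5, 0.1]
gripper_width: 0.234
```

```bash
python3 st.py
```

```text
14.65 pos [0.546  0.0861 0.159 ] yaw 103.74131749862185 pitch -0.3237768878298489 roll 0.023480850853930854
along(mm) -41.71333127160052 nose depth 88.28666872839949 lat -0.3256217898494918 grip z-105: 0.2578889240924115 | F along -11.629447668403214 lat -1.0174534541238176 z 0.11670857994885853 T [-1.8442 -0.2734  0.1034] w 0.234389149177017
```

Request:
carry_out:
  rows:
    - [[0,0,0,-0.005,0.018,0,10],[0,0,0,0,0,0,10]]

```text
time: 14.85
tool_pos: [0.546, 0.0863, 0.159]
tool_rot: [-0.699, 0.705, 0.085, -0.084]
contact_force: [1.8, -14.6, -0.1]
gripper_width: 0.234
```

```bash
python3 st.py;python3 snap.py w15;python3 -c "
import cv2
from h import *
crop(cv2.imread('pics/w15.png'),250,60,410,260,3.5,'pics/w15z.png')"
```

```text
14.85 pos [0.546  0.0863 0.159 ] yaw 103.74538425742458 pitch -0.41750113254494753 roll 0.029633869644392002
along(mm) -41.55484590658029 nose depth 88.44515409341972 lat -0.3312988149824611 grip z-105: 0.27377377150435145 | F along -14.5868014909512 lat -1.7479269659364771 z -0.13855690080525435 T [-2.1963 -0.3848  0.1478] w 0.2341218962529245
[0.546  0.0863 0.159 ] [  1.7697 -14.5847  -0.1386]
```

View pics/w15z.png

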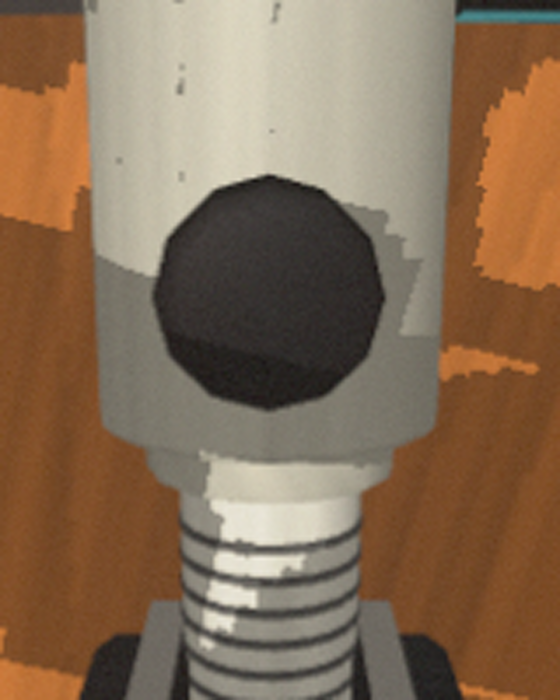

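Request:
carry_out:
  rows:
    - [[0,0,0,-0.004,0.018,0,10],[0,0,0,0,0,0,10],[0,0,0,0,0,0,10]]

```text
time: 15.2
tool_pos: [0.5459, 0.0864, 0.159]
tool_rot: [-0.699, 0.705, 0.085, -0.084]
contact_force: [2.6, -16.7, -1.0]
gripper_width: 0.233
```

```bash
python3 st.py
```

```text
15.2 pos [0.5459 0.0864 0.159 ] yaw 103.745907760508 pitch -0.4990976174644753 roll 0.024928728109526864
along(mm) -41.454248346863274 nose depth 88.54575165313673 lat -0.33421341574722957 grip z-105: 0.27165813799202854 | F along -16.818209954604313 lat -1.3923464480561334 z -1.0332748939990224 T [-2.5899 -0.3671  0.1398] w 0.23300503280504528
```

Request:
carry_out:
  rows:
    - [[0,0,0,0.006,-0.024,0,10],[0,0,0,0.006,-0.024,0,10],[0,0,0,0,0,0,10]]

```text
time: 15.5
tool_pos: [0.546, 0.0861, 0.1589]
tool_rot: [-0.701, 0.704, 0.085, -0.084]
contact_force: [0.9, -10.0, 0.5]
gripper_width: 0.24
```

```bash
python3 st.py
```

```text
15.5 pos [0.546  0.0861 0.1589] yaw 103.73619133411694 pitch -0.2445875334489725 roll 0.024358186681630152
along(mm) -41.76222209075321 nose depth 88.23777790924679 lat -0.3362897653400209 grip z-105: 0.2497975924441037 | F along -9.950736599086058 lat -1.5455354648152653 z 0.5030652865113499 T [-1.5717 -0.2139  0.1237] w 0.24048387823392858
```

Request:
carry_out:
  rows:
    - [[0,0,0,0.006,-0.024,0,10],[0,0,0,0.003,-0.012,0,10],[0,0,0,0,0,0,10]]

```text
time: 15.8
tool_pos: [0.5461, 0.0855, 0.1589]
tool_rot: [-0.701, 0.703, 0.085, -0.084]
contact_force: [-0.0, -6.0, 0.5]
gripper_width: 0.238
```

```bash
python3 st.py
```

```text
15.8 pos [0.5461 0.0855 0.1589] yaw 103.73165038723319 pitch -0.11567690331070953 roll 0.020592335881352244
along(mm) -42.29135048861495 nose depth 87.70864951138505 lat -0.3533373138909289 grip z-105: 0.2206021967398747 | F along -5.83585988497051 lat -1.4509044322268836 z 0.4930485135173201 T [-0.9598 -0.0387  0.0916] w 0.237668416171951
```

Request:
carry_out:
  rows:
    - [[0,0,0,0.006,-0.024,0,10],[0,0,0,0,0,0,10]]

```text
time: 16.0
tool_pos: [0.5462, 0.0852, 0.1589]
tool_rot: [-0.702, 0.702, 0.085, -0.084]
contact_force: [-1.0, -4.6, 1.0]
gripper_width: 0.233
```

```bash
python3 st.py
```

```text
16.0 pos [0.5462 0.0852 0.1589] yaw 103.73557979508546 pitch -0.03378739120275952 roll 0.021574107146943158
along(mm) -42.62557050779517 nose depth 87.37442949220483 lat -0.3472379059983212 grip z-105: 0.22003174855363128 | F along -4.216297083080877 lat -2.010795655575907 z 0.9762207556803975 T [-0.7875 -0.0025  0.1438] w 0.23298352162463637
```

Request:
carry_out:
  rows:
    - [[0,0,0,0.004,-0.016,0,10],[0,0,0,0,0,0,10]]

```text
time: 16.2
tool_pos: [0.5462, 0.0851, 0.1589]
tool_rot: [0.702, -0.702, -0.085, 0.085]
contact_force: [-1.0, -2.6, 1.2]
gripper_width: 0.239
```

```bash
python3 st.py
```

```text
16.2 pos [0.5462 0.0851 0.1589] yaw 103.74810100974915 pitch 0.024033737695780228 roll 0.016009978308063874
along(mm) -42.74150767448011 nose depth 87.25849232551988 lat -0.36109976063061633 grip z-105: 0.18170302198187993 | F along -2.2657319617497302 lat -1.608424770046943 z 1.2035881179460515 T [-0.502   0.0292  0.0718] w 0.23920392680401636
```

Request:
carry_out:
  rows:
    - [[0,0,0,0,0,0,25],[0,0,0,0,0,0,30],[0,0,0,0,0,0,55],[0,0,0,0,0,0,70],[0,0,0,0,0,0,70]]

```text
time: 16.7
tool_pos: [0.5461, 0.0851, 0.1587]
tool_rot: [0.702, -0.702, -0.085, 0.085]
contact_force: [0.0, 0.1, 1.0]
gripper_width: 0.814
```

```bash
python3 st.py;python3 snap.py w16;python3 -c "
import cv2
from h import *
crop(cv2.imread('pics/w16.png'),250,60,410,260,3.5,'pics/w16z.png')"
```

```text
16.7 pos [0.5461 0.0851 0.1587] yaw 103.75621633760288 pitch 0.01659924925334527 roll 0.0010060470983570694
along(mm) -42.68489008372227 nose depth 87.31510991627772 lat -0.43666657866872477 grip z-105: 0.003353597200259073 | F along 0.13365957474443294 lat 0.06691931190526691 z 0.996608282488677 T [ 0.0202 -0.0358  0.0327] w 0.8137378629160805
[0.5461 0.0851 0.1587] [0.0332 0.1457 0.9966]
```

View pics/w16z.png

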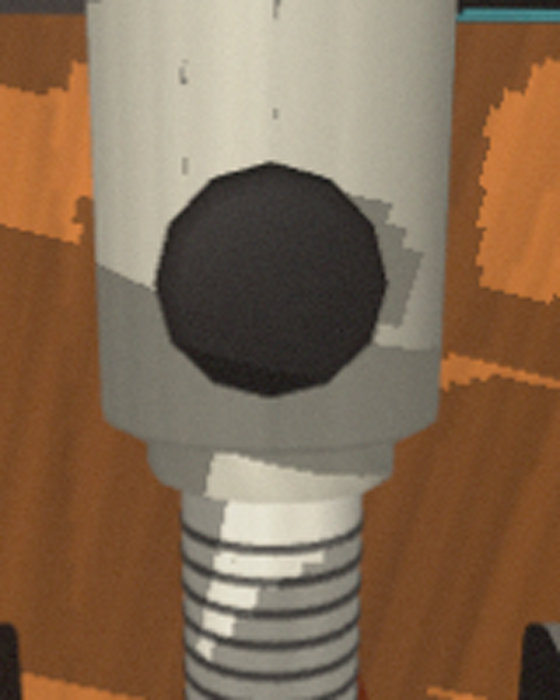

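Request:
carry_out:
  rows:
    - [[0,0,0,0,0,0.5,70],[0,0,0,0,0,1,70],[0,0,0,0,0,1,70],[0,0,0,0.1,-0.5,0.5,70],[0,0,0,0,0,0,70]]

```text
time: 17.25
tool_pos: [0.5522, 0.0638, 0.2837]
tool_rot: [-0.701, 0.703, 0.087, -0.081]
contact_force: [-0.2, -0.1, -0.2]
gripper_width: 0.822
```

```bash
python3 st.py;python3 snap.py w17;python3 -c "
import cv2
from h import *
crop(cv2.imread('pics/w17.png'),230,0,530,280,2.1,'pics/w17z.png')
f=grab_frame('scene');cv2.imwrite('pics/sc9.png',f)
crop(f,290,150,450,250,5,'pics/s9.png')"
```

```text
17.25 pos [0.5522 0.0638 0.2837] yaw 103.66694354713063 pitch -0.15318600936703836 roll 0.4715476869015766
along(mm) -64.82130296843111 nose depth 65.17869703156889 lat 0.42363754169392887 grip z-105: 125.01837985578193 | F along -0.08869713024998216 lat -0.1865788632095198 z -0.19652058347382506 T [0.0036 0.0108 0.0496] w 0.8216405409080533
[0.5522 0.0638 0.2837] [-0.1602 -0.1305 -0.1965]
```

View pics/w17z.png

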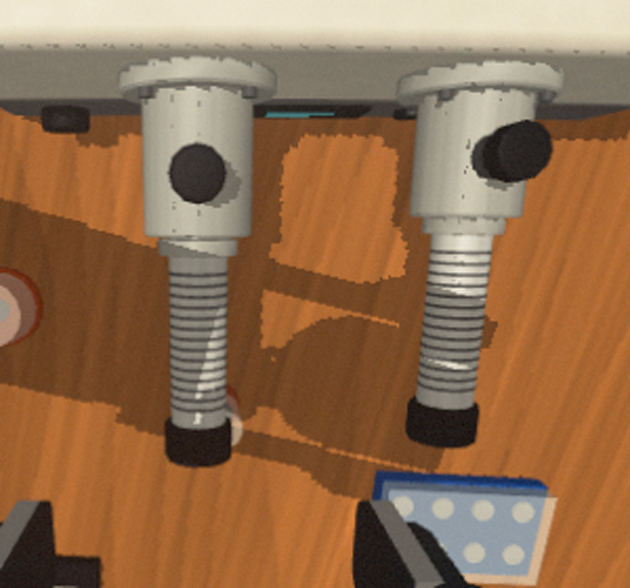

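View pics/s9.png

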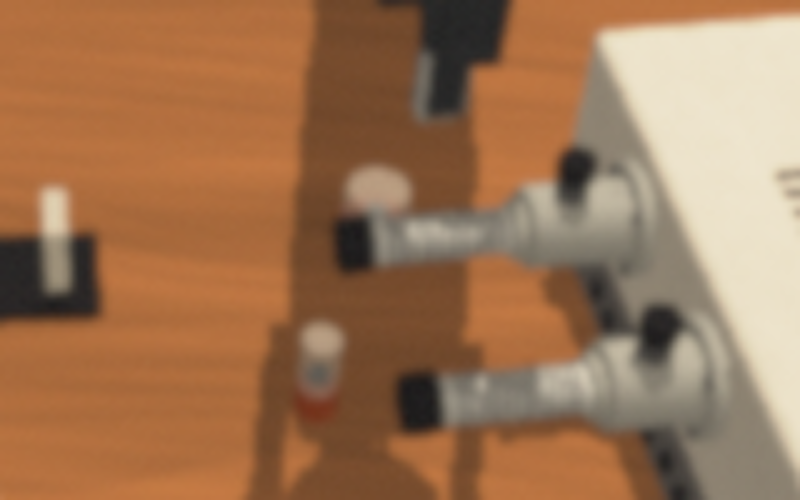

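View pics/sc9.png

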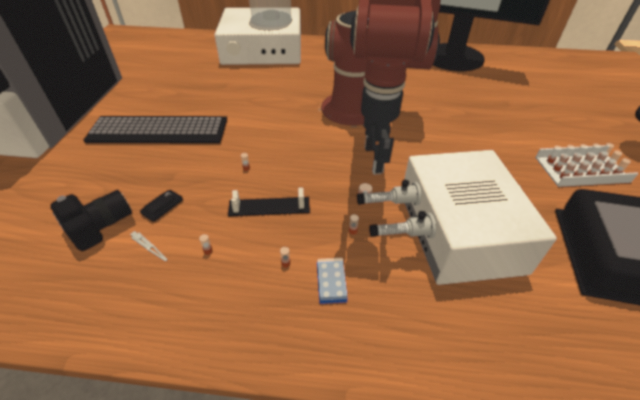

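Request:
carry_out:
  rows:
    - [[0,0,0,0,0,0,70],[0,0,0,0,0,0,70],[0,0,0,0,0,0,70],[0,0,0,0,0,0,70],[0,0,0,0,0,0,70]]

```text
time: 17.85
tool_pos: [0.55, 0.0651, 0.2783]
tool_rot: [0.702, -0.702, -0.085, 0.085]
contact_force: [-0.7, -0.5, 0.5]
gripper_width: 0.822
```

```bash
python3 snap.py w18
python3 - <<'E'
from fit import *
C=cam("wrist",L("w18"))
crop(cv2.imread('pics/w18.png'),280,60,500,240,3.6,'pics/w18z.png')
E
```

```text
[0.55   0.0651 0.2783] [-0.7198 -0.5005  0.5033]
```

View pics/w18z.png

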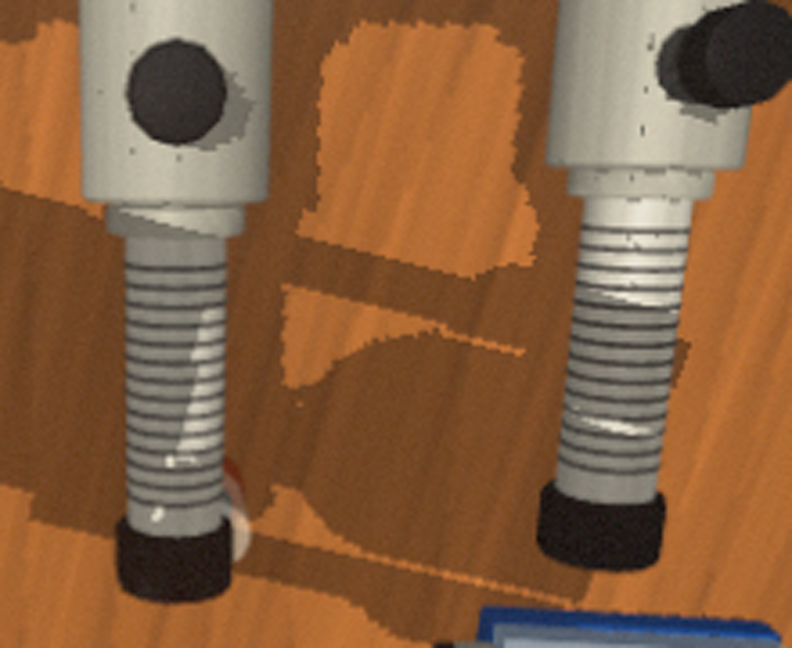

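The collar sits flush against the tube, as on the full port, and hasn't moved since I let go.

```bash
python3 -c "
from plant import *
print(job_done())"
```

```text
the job is handed in; nothing more can be done
None
```

The holder is docked in the empty port, and I handed the job in at about 18 s. I lifted it by the barrel at the balance point, slid it in about 93 mm and let go. I then took a fresh hold on the grip and pressed it home.

**Pressing home:** the highest reading I saw along the axis was about 17 N, of which roughly 12 N was drag and poppet. That puts only about 5 N of the collar on the tube. The force was not logged continuously.

**Catch pin:** I could not see the pin itself. When I backed off before letting go, the force fell from 17 N to about 2 N and the tool moved only 1.3 mm. Part of that was the arm springing back.

**Last checks:** after I let go, two views 0.6 s apart showed the collar flush with the tube, like the other port, with no creep. In the pictures the bystanders and the rest looked unmoved, and the gripper ended clear of everything with no load.

**What disagreed:**
- The wrist camera read about 1 mm off sideways against the jaws. I corrected for this.
- The line between the two plunger knobs suggested a port direction about 4° off. I went by the tube edges and the cabinet front instead, which agreed on 103.7°.
- The barrel's tilt in the wrist images was too uncertain to use, so I judged it from the scene camera. It was level to about half a degree.

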